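# Hang the fruit pail in the hopper's tipping yoke and tip it out

### The job

Fill the citrus press: lift the steel pail of clementines by its bail and hang it by its two side studs in the notches of the feed hopper's yoke, tipping loop towards you, then lay the bail back on the rim on the loop side, out of the fruit's way, and let go. Now take the pail by the tipping loop on its bottom rim and swing it up about the studs until all four clementines have rolled into the hopper, and bring the empty pail back down so that it hangs upright in the yoke, let go and still. Tip the pail nowhere but in the yoke, and leave the other things on the counter where they stand.

Things in the scene. Friction and masses are not known exactly. Their poses are not given: they have to be found in the camera images.
- pail_centre (a point): Centre of the open steel pail, on its axis, 60 mm above its underside; pail 120 mm high, 140 mm across the foot, 171 mm over the rim. Axes: z up along the pail, y along the line of its two side studs, x away from the tipping loop (loop at -x). About 0.8 kg with fruit, 0.5 kg empty. It starts standing on the worktop, loop roughly towards the robot.
- pail_axis (a point): Point on the pail's axis 75 mm above its underside, midway between the side studs; axes as the pail. The studs are round, 12 mm thick, along the pail's y, and reach 113 mm either side; their end caps are 18 mm across and end at 117 mm. Full or empty, the pail's balance point lies below this line, so it hangs upright from the studs.
- bail_grip (a point): Middle of the black grip sleeve of the pail's bail: 20 mm thick, 84 mm long along the pail's y, 100 mm from the stud line (175 mm above the pail's underside when the bail is upright). The bail's arms run outside the rim, 90 mm either side of the pail's axis. z points from the stud line to the sleeve, y as the pail's.
- bail (a joint): Angle of the bail about the stud line (rad): 0 upright over the pail, negative leaning back to the loop side (-x), positive to +x; at -0.95 or 0.95 it lies on the rim. Left standing it would bar the fruit's way out. The pivot is stiff (0.025 N m): the bail stays where it is left, but a pail lifted by it swings under its own weight until it hangs nearly level (within about 10 degrees).
- loop_grip (a point): Middle of the outer crossbar of the tipping loop, 115 mm from the pail's axis, 12 mm above its underside; axes as the pail. The loop is a D of 9 mm round bar standing out level from the bottom rim to the pail's -x, 69 mm wide over all; the straight part of the crossbar is 42 mm long along y, and the opening between it and the pail is 51 mm wide and 38 mm deep.
- tip_loop: The tipping loop, a part of the pail; origin at the centre of the pail's underside, axes as the pail. With the pail in the yoke it is reached from above and behind at a slant of about 35 degrees, below the bail; pinched across its crossbar (one finger inside the loop), the bar rolls in the fingers as the pail swings about its studs.
- pail: The pail with its bail and loop; origin at the centre of its underside, axes as the pail.
- yoke_axis (a point): Middle of the line where the studs lie when the pail hangs in the yoke, 180 mm above the worktop (the pail's underside is then at 105 mm). The hopper is fixed. Axes: x level, the direction of pouring (away from the robot), y along the stud line, z up. The posts are 208 mm high: a pail carried lower than that comes in between them from behind (-x), where the worktop is free.
- hopper: The hopper; origin on the worktop below the yoke axis, axes as the yoke. Yoke posts: 7 mm plates at y = +-101.5 mm, 62 mm long in x, each with a 15 mm wide slot open upwards: floor 6 mm below the yoke axis, straight to 10 mm above it, then flared to about 45 mm wide at 28 mm above. The pail hangs between them, bail arms inside, end caps outside, about 4 mm play each way.
- hopper_bay (a point): Middle of the bay where the fruit gathers, on the ramp, 110 mm ahead of the yoke axis, 20 mm above the worktop; axes as the yoke. Ramp 198 mm wide, from 30 mm behind the yoke axis (48 mm high) down to the press head 148 mm ahead (12 mm high). Side walls 94 mm, press head 149 mm high. The fruit rolls out when the pail is turned by 105 to 115 degrees.
- clementine_0_center (a point): Centre of a clementine, a firm orange ball 60 mm in diameter, about 85 g; at the start in the pail. Its own axes turn with it and mean nothing.
- clementine_0: The same clementine; its origin lies on its skin and turns with it.
- clementine_1_center (a point): Centre of a clementine, a firm orange ball 60 mm in diameter, about 85 g; at the start in the pail.
- clementine_1: The same clementine; its origin lies on its skin and turns with it.
- clementine_2_center (a point): Centre of a clementine, a firm orange ball 60 mm in diameter, about 85 g; at the start in the pail.
- clementine_2: The same clementine; its origin lies on its skin and turns with it.
- clementine_3_center (a point): Centre of a clementine, a firm orange ball 60 mm in diameter, about 85 g; at the start in the pail.
- clementine_3: The same clementine; its origin lies on its skin and turns with it.
- pitcher_centre (a point): Bystander: a steel milk pitcher, 124 mm high, 136 x 96 mm, standing at the right behind a black levelling tin; centre 62 mm up. Not to be moved.
- tablet_jar_centre (a point): Bystander: a white jar with a steel lid, 65 mm wide, 84 mm high, right of and nearer than the pitcher; centre 42 mm up. Not to be moved.
- cup_centre (a point): Bystander: a tapered steel cup, 76 mm wide, 88 mm high, at the far left near the front edge; centre 44 mm up. Not to be moved.
- timer_centre (a point): Bystander: a white kitchen timer lying flat, 62 x 68 x 21 mm, behind the pail; centre 10 mm up. Not to be moved.
- pink_cup_centre (a point): Bystander: a pink steel cup, 75 mm wide, 82 mm high, at the far right; centre 41 mm up. Not to be moved.

How it is judged:
On the way, in this order (a step that is already met when the one before it is completed fails the run):
1. the pail, still full and upright, hangs by both studs in the yoke's notches with its loop on the near side, its bail is laid back to the loop side (beyond 37 degrees), and the fingers have let it go (distance between pail_axis and yoke_axis below 0.012 m and angle between pail_centre's own z axis and vertical below 0.35 rad and angle between the y axis of pail_centre and the y axis of yoke_axis, either way round below 0.15 rad and value of joint bail below -0.65 rad and x of loop_grip in the frame of yoke_axis below -0.05 m and contact force between the fingers and pail below 0.2 N and linear speed of pail below 0.1 m/s and distance between each of clementine_0_center, clementine_1_center, clementine_2_center, clementine_3_center and pail_centre below 0.1 m), for 0.2 s.
2. the pail is tipped past the level (over 90 degrees) about its studs in the yoke, with the fingers on its tipping loop (angle between pail_centre's own z axis and vertical above 1.57 rad and distance between pail_axis and yoke_axis below 0.015 m and contact force between the fingers and tip_loop above 0.3 N), for 0.1 s.
At the end, for the whole second after the job is handed in: All four clementines rest in the hopper, between its side walls, ahead of the yoke axis and before the press head; the empty pail hangs upright (within 20 degrees) by both studs in the yoke (stud line within 12 mm and 9 degrees of the yoke axis), loop on the near side, let go and at rest (distance between pail_axis and yoke_axis below 0.012 m and angle between pail_centre's own z axis and vertical below 0.35 rad and angle between the y axis of pail_centre and the y axis of yoke_axis, either way round below 0.15 rad and x of clementine_0_center in the frame of yoke_axis between 0 and 0.16 m and y of clementine_0_center in the frame of yoke_axis between -0.1 and 0.1 m and z of each of clementine_0_center, clementine_1_center, clementine_2_center, clementine_3_center in the frame of yoke_axis below -0.055 m and linear speed of each of clementine_0, clementine_1, clementine_2, clementine_3 below 0.06 m/s and x of clementine_1_center in the frame of yoke_axis between 0 and 0.16 m and y of clementine_1_center in the frame of yoke_axis between -0.1 and 0.1 m and x of clementine_2_center in the frame of yoke_axis between 0 and 0.16 m and y of clementine_2_center in the frame of yoke_axis between -0.1 and 0.1 m and x of clementine_3_center in the frame of yoke_axis between 0 and 0.16 m and y of clementine_3_center in the frame of yoke_axis between -0.1 and 0.1 m and x of loop_grip in the frame of yoke_axis below -0.05 m and linear speed of pail below 0.05 m/s and angular speed of pail below 0.3 rad/s and contact force between the fingers and pail below 0.2 N); the robot touches nothing.
It fails at once if the pitcher, jar, steel cup, timer or pink cup is moved by more than 30 mm (distance of any of pitcher_centre, tablet_jar_centre, cup_centre, timer_centre, pink_cup_centre from where it was at the start of the episode above 0.03 m).
It fails at once if the pail is tipped (over 40 degrees) while its studs are not in the yoke (angle between pail_centre's own z axis and vertical above 0.7 rad and distance between pail_axis and yoke_axis above 0.03 m).
It also fails if it takes over 72 s, if anything falls off the work surface, if the arm or the gripper's body presses on something with over 40 N, if the wrist force passes 120 N, or if a joint passes its speed limit or range.

### The arm

A 6-joint arm with a two-finger parallel gripper is mounted at the origin on a cart in front of the work surface, level with it; the furniture and walls round the work are solid. World frame = base frame: x ahead of the robot, y to its left, z up, the work surface at z = 0. Lengths are in m, angles in rad, forces in N, time in s.
With the tool pointing down it reaches from about 0.35 to 0.85 m from the base axis. Payload 8.1 kg.
Tool frame: the origin (TCP) lies at the centre of the arm's flange, where the gripper is bolted on; the fingertips stand 186 mm ahead of it and the grasp point (between the pads) lies 167 mm ahead of it; z points along the fingers, y is the line along which they close (so a half turn about z gives the same grasp; the last joint's range is limited). The gripper opens to 93 mm and grips with 3 to 60 N. Pads are 15 mm wide; open, the fingers measure 128 mm over their backs; the gripper's body (75 mm by 188 mm) begins 65 mm behind the grasp point.
Start: joints at [1.166, 0.13, 1.488, -0, 1.523, -0.085], TCP at [0.189, 0.57, 0.405] pointing down, gripper open.
Joint ranges: [-2.96, 2.96], [-0.89, 2.26], [0.02, 2.5], [-1.34, 4.48], [0, 2.73], [-2.66, 2.66]. Speed limits (rad/s): [2.39, 2.39, 2.79, 3.14, 3.14, 3.14].

### API

Orientations are given as a rotation vector (axis times angle).
In Python, from plant import read_state, read_camera, camera_params, robot gives the robot as it stands.
- The arm moves only by the tool carry_out, never from a script. Its argument "targets" is a list of rows, each an object of numbers: "hand": the opening in per cent of the stroke, from 0 (shut) to 100 (fully open); "x", "y", "z": the shift along the tool's x, y, z in m; "ax", "ay", "az": the turn, a rotation vector about the tool's x, y, z in rad. In form: [{"hand": .., "x": .., "y": .., "z": .., "ax": .., "ay": .., "az": ..}, ...]. A call has 1 to 8 rows; each row is the pose to reach, as a shift and turn from the pose commanded when the call began, along the tool's axes at that moment; what a row does not reach only later rows make up. A row lasts 1/8 s, in which the tool goes at most 62.5 mm and 10.7 degrees, less where a joint would pass 70% of its speed; a pose out of reach is approached as far as the arm can. A call with a gripper value outside its range is refused whole. The fingers move at their own pace and stop on an object; "newtons" is the grip in N (left out, the last holds). Time passes only in rows, so rows that repeat a pose let the fingers close. It gives the time, the measured TCP pose, the force, the opening and the grip force at its end, in the units of the state.
- read_state(): the state, without advancing time (a new reading comes with each control period).
- read_camera(name): name is "scene" or "top" or "wrist"; returns (picture, depth): 384x512x3 uint8, blue, green, red; 384x512 float32, m along the optical axis (not along the pixel's ray), 0 where there is no reading.
- camera_params(name): a dict with "fx", "fy", "cx", "cy" (pixels), "position" and "rotation" of the camera in the world. Camera axes: x right, y up, looking along -z (the intrinsics and any distortion apply to the point x, -y, -z); pixel columns grow to the right and rows downward; lengths in m; the calibration is good to about 2 mm. A picture is of the moment at which its call begins: read the wrist's pose just before it. camera_params takes no time and is no camera call; for the wrist camera it gives the pose at the moment of the call.
- robot.close_job(): hands the job in; it is judged then, once.
The state is a dict: "t": time; "q": joint angles; "dq": joint speeds; "joint_torque": joint torques, N m; "tool_pos": TCP position; "orientation": TCP orientation; "force": force on the tool from outside, world axes, zero at the start; "wrist_torque": the same for the moment, N m; "opening": finger opening in m; "gripper_force": force on a finger pad.
Only numpy, scipy, OpenCV 4.12 (cv2) and the standard library are available. Lean on these libraries where they do the work, as an engineer would, in place of code of your own. Each camera call takes 0.05 s, during which the arm holds its last target. There are 200 camera calls.

## Working session

There is one attempt and no reset: what is moved stays moved. The work goes in short steps, Python scripts to look and compute and a tool call to move; the robot and the scene stay as the last step left them, time stands still between calls to the robot, and variables do not carry over. Pictures are saved under pics/ and viewed, at most 12 in all, crops included, and the job is handed in when it is done.

Besides the shell and the picture viewer there is one more tool, called after "Request:" in YAML: its name, and indented under it one key for each argument. carry_out: Moves the arm, as the interface text tells. Its arguments: {"type":"object","properties":{"targets":{"type":"array","items":{"type":"object","properties":{"hand":{"type":"number"},"x":{"type":"number"},"y":{"type":"number"},"z":{"type":"number"},"ax":{"type":"number"},"ay":{"type":"number"},"az":{"type":"number"}}}},"newtons":{"type":"number"}},"required":["targets"]}

```bash
ls; mkdir -p pics; cat > h.py <<'E'
import numpy as np, cv2
from scipy.spatial.transform import Rotation as R
from plant import read_state, read_camera, camera_params, robot
def rot(p):
    r=np.array(p["rotation"],float)
    return r if r.shape==(3,3) else (R.from_rotvec(r).as_matrix() if r.size==3 else R.from_quat(r).as_matrix())
def cloud(name):
    p=camera_params(name); im,d=read_camera(name)
    v,u=np.mgrid[:384,:512]
    c=np.stack([(u-p["cx"])/p["fx"]*d,-(v-p["cy"])/p["fy"]*d,-d],-1)
    return im,d,c@rot(p).T+np.array(p["position"])
E
python3 - <<'E'
from h import *
for n in("scene","top"):
    print(n,camera_params(n))
    im,d,P=cloud(n); cv2.imwrite(f"pics/{n}0.png",im); np.savez(f"{n}0.npz",im=im,P=P,d=d)
s=read_state(); print(s)
E
```

```text
pics
scene {'fx': 428.88819184637373, 'fy': 428.88819184637373, 'cx': 254.59841897220468, 'cy': 191.19482373208638, 'position': array([-0.1140077 , -0.99374553,  1.60272749]), 'rotation': array([ 0.65622079, -0.19130206, -0.50806464])}
top {'fx': 436.3379488311149, 'fy': 436.3379488311149, 'cx': 255.2771205349065, 'cy': 199.71803672142204, 'position': array([0.34195464, 0.01650631, 1.84364202]), 'rotation': array([ 0.06475755, -0.08133115, -1.5939989 ])}
{'t': 0.1, 'q': array([ 1.16561539e+00,  1.31108620e-01,  1.48914038e+00,  3.87688477e-06,
        1.52300485e+00, -8.54102036e-02]), 'dq': array([ 0.00055979, -0.00094461, -0.00343745,  0.00025292, -0.00107919,
       -0.00076122]), 'joint_torque': array([ 6.15537720e-04, -5.61342716e+01, -4.93094480e+01,  7.70336506e-02,
        2.91993778e-02, -5.52738049e-05]), 'tool_pos': array([0.18851551, 0.56940859, 0.40379484]), 'orientation': array([-5.00092679e-01, -3.10112031e+00,  2.52948830e-03]), 'force': array([-0.12097595, -0.17677126,  0.45826602]), 'wrist_torque': array([-0.05533275,  0.0443482 , -0.00141203]), 'gripper_force': 0.0, 'opening': 0.09315930291182019}
```

View pics/scene0.png

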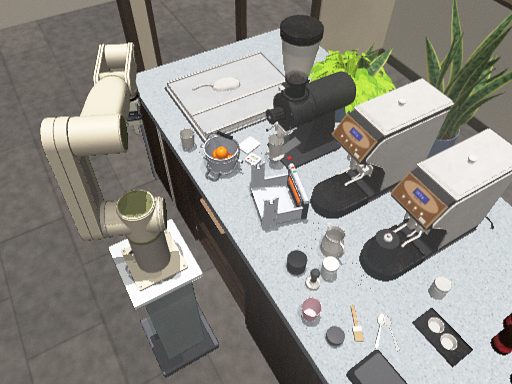

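View pics/top0.png

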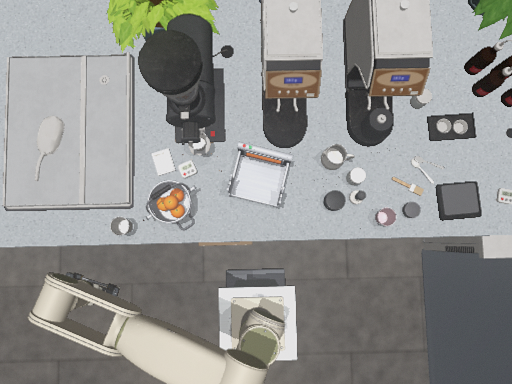

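The pail is at top px (171,203), with its loop at about (185,225). The hopper is at (260,178), with the press head at the far side. Next I'll zoom in and measure.

```bash
python3 - <<'E'
from h import *
a=np.load("top0.npz");im=a["im"];P=a["P"]
s=np.load("scene0.npz")
A=cv2.resize(im[140:240,135:305],None,fx=4.4,fy=4.4,interpolation=cv2.INTER_CUBIC)[:,:748]
cv2.imwrite("pics/crop1.png",A)
B=cv2.resize(s["im"][120:235,185:325],None,fx=5,fy=5,interpolation=cv2.INTER_CUBIC); cv2.imwrite("pics/crop2.png",B)
# rim estimation
for nm,D in(("top",a),("scene",s)):
    P=D["P"].reshape(-1,3); 
    m=(P[:,2]>.108)&(P[:,2]<.132)&(P[:,0]>.3)&(P[:,0]<.75)&(P[:,1]>.2)&(P[:,1]<.55)
    Q=P[m]; print(nm,len(Q),np.median(Q,0))
    from scipy.optimize import least_squares
    f=lambda p:np.hypot(Q[:,0]-p[0],Q[:,1]-p[1])-.083
    r=least_squares(f,np.median(Q,0)[:2],loss="soft_l1",f_scale=.004); print(r.x)
    # hopper posts
    m=(P[:,2]>.19)&(P[:,2]<.225)&(P[:,0]>.3)&(P[:,0]<.75)&(P[:,1]>-.15)&(P[:,1]<.2)
    print("posts",np.round(P[m],3)[::max(1,m.sum()//40)].tolist())
    m=(P[:,2]>.13)&(P[:,2]<.165)&(P[:,0]>.3)&(P[:,0]<.85)&(P[:,1]>-.15)&(P[:,1]<.2)
    print("head",np.round(P[m],3)[::max(1,m.sum()//40)].tolist())
E
```

```text
top 295 [0.50962342 0.33999318 0.11823935]
[0.50631004 0.33742815]
posts [[0.594, 0.087, 0.205], [0.594, 0.083, 0.207], [0.59, 0.091, 0.205], [0.59, 0.087, 0.205], [0.59, 0.083, 0.206], [0.587, 0.091, 0.205], [0.585, 0.087, 0.216], [0.584, 0.091, 0.196], [0.583, 0.087, 0.205], [0.579, 0.091, 0.202], [0.58, 0.088, 0.198], [0.577, 0.092, 0.194], [0.576, 0.088, 0.196], [0.573, 0.092, 0.195], [0.573, 0.088, 0.191], [0.558, 0.096, 0.19], [0.554, 0.1, 0.195], [0.554, 0.096, 0.194], [0.55, 0.1, 0.196], [0.55, 0.096, 0.192], [0.543, -0.109, 0.208], [0.544, -0.113, 0.2], [0.545, 0.103, 0.203], [0.545, 0.099, 0.205], [0.546, 0.096, 0.194], [0.541, -0.109, 0.198], [0.539, -0.112, 0.21], [0.541, 0.103, 0.209], [0.54, 0.099, 0.21], [0.536, -0.105, 0.207], [0.535, -0.108, 0.215], [0.537, 0.103, 0.21], [0.537, 0.099, 0.21], [0.533, -0.105, 0.201], [0.532, -0.108, 0.207], [0.534, 0.104, 0.197], [0.533, 0.099, 0.208], [0.529, -0.105, 0.202], [0.529, -0.109, 0.197], [0.525, -0.105, 0.201], [0.522, -0.101, 0.194], [0.522, -0.105, 0.199], [0.503, -0.097, 0.194], [0.503, -0.101, 0.196], [0.499, -0.097, 0
[... 2937 characters left out ...]
0.535, 0.095, 0.159], [0.583, 0.087, 0.14], [0.539, 0.102, 0.143], [0.692, 0.015, 0.142], [0.549, 0.092, 0.14], [0.708, -0.003, 0.144], [0.694, -0.007, 0.149], [0.689, 0.0, 0.131], [0.696, -0.02, 0.14], [0.7, -0.037, 0.148], [0.685, -0.044, 0.151], [0.679, -0.046, 0.142], [0.689, -0.062, 0.146], [0.677, -0.064, 0.141], [0.692, -0.081, 0.144], [0.668, -0.092, 0.156], [0.68, -0.098, 0.148], [0.668, -0.101, 0.145], [0.677, -0.111, 0.143], [0.661, -0.118, 0.147], [0.676, -0.128, 0.142], [0.665, -0.136, 0.144], [0.675, -0.145, 0.14], [0.519, -0.107, 0.164], [0.525, -0.106, 0.152], [0.512, -0.104, 0.151], [0.495, -0.099, 0.15], [0.537, -0.112, 0.137], [0.519, -0.109, 0.138], [0.51, -0.108, 0.137]]
```

View pics/crop1.png

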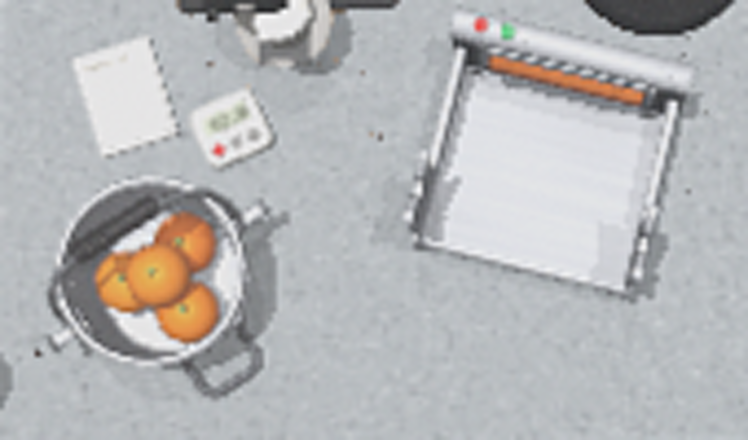

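View pics/crop2.png

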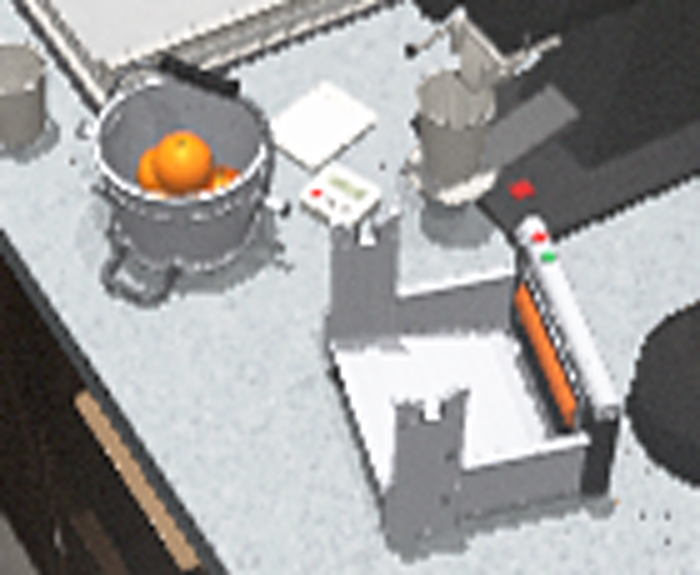

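Top crop: loop at (228,372), stud caps at (268,212) and (55,345), and the sleeve from (75,255) to (158,200), leaning to +x. The yoke posts are at (425,210) and (645,265). Scene crop: the sleeve is near (200,75) and the loop near (140,275). Next come fits and triangulation.

```bash
cat >> h.py <<'E'
def ray(p,u,v):
    d=rot(p)@np.array([(u-p["cx"])/p["fx"],-(v-p["cy"])/p["fy"],-1.]); return np.array(p["position"],float),d
def onz(p,u,v,z):
    o,d=ray(p,u,v); return o+d*(z-o[2])/d[2]
def tri(r1,r2):
    (o1,d1),(o2,d2)=r1,r2; A=np.stack([d1,-d2],1); t=np.linalg.lstsq(A,o2-o1,rcond=None)[0]
    a,b=o1+t[0]*d1,o2+t[1]*d2; return (a+b)/2,np.linalg.norm(a-b)
def move(target_grasp,Rt,s=None,L=.167):
    """shift/turn in tool frame to bring grasp point to target with orientation matrix Rt"""
    s=s or read_state(); R0=R.from_rotvec(s["orientation"]).as_matrix(); p=np.array(target_grasp)-L*Rt[:,2]
    return np.round(np.r_[R0.T@(p-s["tool_pos"]),R.from_matrix(R0.T@Rt).as_rotvec()],4)
def toolR(yaw,tilt,flip=1):
    """tool z: tilt 0 = down, pi/2 = level along yaw; tool y lies in that vertical plane (flip=+-1)"""
    x=np.array([np.cos(yaw),np.sin(yaw),0]); z=np.array([0,0,1.])
    tz=-np.cos(tilt)*z+np.sin(tilt)*x; ty=flip*(np.cos(tilt)*x+np.sin(tilt)*z)
    return np.stack([np.cross(ty,tz),ty,tz],1)
E
python3 - <<'E'
from h import *
from scipy.optimize import least_squares
t=camera_params("top");sc=camera_params("scene")
T=lambda x,y:(135+x/4.4-.4,140+y/4.4-.4)
S=lambda x,y:(185+x/5-.4,120+y/5-.4)
for z in(.075,):
    a=onz(t,*T(268,212),z);b=onz(t,*T(55,345),z);print("caps",a,b,(a+b)/2,np.arctan2(-(a-b)[0],(a-b)[1])*1, np.linalg.norm(a-b))
print("loop",onz(t,*T(230,385),.012))
for n,a,b in(("sleevemid",(117,228),(200,75)),("slL",(75,253),(165,62)),("slR",(158,202),(237,88)),("loop",(232,383),(138,293)),("capR",(268,212),(282,207))):
    print(n,tri(ray(t,*T(*a)),ray(sc,*S(*b))))
a=np.load("top0.npz");s=np.load("scene0.npz")
for n,D in(("top",a),("scene",s)):
    P=D["P"].reshape(-1,3); m=(P[:,2]>.12)&(P[:,2]<.215)&(P[:,0]>.45)&(P[:,0]<.615)&(P[:,1]>-.14)&(P[:,1]<.13);Q=P[m]
    def f(p):
        c,si=np.cos(p[2]),np.sin(p[2]);d=Q[:,:2]-p[:2]; x=d@[c,si]; y=d@[-si,c]
        return np.hypot(np.maximum(abs(x)-.031,0),np.maximum(abs(abs(y)-.1015)-.0035,0))
    r=least_squares(f,[.537,-.005,-.257],loss="soft_l1",f_scale=.002);print(n,len(Q),r.x,f(r.x).mean())
    P=D["P"]; bgr=D["im"].astype(int)
    m=(P[...,2]>.125)&(P[...,2]<.2)&(abs(P[...,0]-.51)<.12)&(abs(P[...,1]-.337)<.12)&(bgr.max(2)<90)
    print("sleeve cloud",m.sum(),P[m].mean(0),P[m].min(0),P[m].max(0))
st=read_state();print(R.from_rotvec(st["orientation"]).as_matrix().round(3))
E
```

```text
caps [0.56084174 0.23819304 0.075     ] [0.44235493 0.43525504 0.075     ] [0.50159833 0.33672404 0.075     ] -2.6002423005728392 0.22994032964592548
loop [0.40379969 0.28420706 0.012     ]
sleevemid (array([0.53781579, 0.35909882, 0.16792865]), np.float64(0.001200939231402253))
slL (array([0.51809252, 0.39648841, 0.16337085]), np.float64(0.0008640998438920169))
slR (array([0.55900243, 0.32270319, 0.17120432]), np.float64(0.0022787956210586257))
loop (array([ 0.41183842,  0.28167467, -0.00194619]), np.float64(0.0125565520481581))
capR (array([0.55864249, 0.23734352, 0.08517392]), np.float64(0.0020602983403243537))
top 104 [ 0.53821454 -0.00375902 -0.25958419] 0.00014107928817567563
sleeve cloud 73 [0.53474192 0.36145317 0.17416657] [0.50993395 0.32425168 0.16082135] [0.56250171 0.39702014 0.18657272]
scene 334 [ 0.53454138 -0.00671827 -0.27014252] 0.0004643348567353051
sleeve cloud 64 [0.53263004 0.35554399 0.17079645] [0.47773618 0.31986542 0.13406312] [0.56009243 0.42287323 0.17934108]
[[-0.949  0.314 -0.001]
 [ 0.314  0.949 -0.002]
 [ 0.    -0.002 -1.   ]]
```

```bash
python3 - <<'E'
from h import *
print(move([.537,.359,.25],toolR(.541,0)), move([.537,.359,.167],toolR(.541,0)))
E
```

```text
[-3.97e-01 -9.02e-02 -1.31e-02 -1.60e-03  4.00e-04  7.10e-01] [-3.97e-01 -9.01e-02  6.99e-02 -1.60e-03  4.00e-04  7.10e-01]
```

Request:
carry_out:
  targets:
    - {"hand": 100, "x": -0.055, "y": -0.012, "z": -0.013, "az": 0.1}
    - {"hand": 100, "x": -0.11, "y": -0.025, "z": -0.013, "az": 0.2}
    - {"hand": 100, "x": -0.17, "y": -0.038, "z": -0.013, "az": 0.3}
    - {"hand": 100, "x": -0.23, "y": -0.052, "z": -0.013, "az": 0.42}
    - {"hand": 100, "x": -0.29, "y": -0.066, "z": -0.013, "az": 0.55}
    - {"hand": 100, "x": -0.35, "y": -0.08, "z": -0.013, "az": 0.65}
    - {"hand": 100, "x": -0.397, "y": -0.09, "z": -0.013, "az": 0.71}
    - {"hand": 100, "x": -0.397, "y": -0.09, "z": -0.013, "az": 0.71}

```text
schema error: expected keys hand, x, y, z, ax, ay, az
```

```bash
python3 - <<'E'
from h import *
s=read_state(); print(s["t"],s["q"],s["tool_pos"],s["orientation"])
p=camera_params("wrist"); im,d,P=cloud("wrist"); print(p)
cv2.imwrite("pics/w1.png",im); np.savez("w1.npz",im=im,P=P,d=d)
print(move([.537,.359,.167],toolR(.541,0)))
E
```

```text
0.1 [ 1.16561539e+00  1.31108620e-01  1.48914038e+00  3.87688477e-06
  1.52300485e+00 -8.54102036e-02] [0.18851551 0.56940859 0.40379484] [-5.00092679e-01 -3.10112031e+00  2.52948830e-03]
{'fx': 267.5504108897725, 'fy': 267.5504108897725, 'cx': 256.1041788976576, 'cy': 195.6352791501327, 'position': array([0.12164764, 0.59155211, 0.38342404]), 'rotation': array([-0.22506455, -0.1603993 ,  1.24366734])}
[-3.97e-01 -9.01e-02  7.00e-02 -1.40e-03  4.00e-04  7.10e-01]
```

View pics/w1.png

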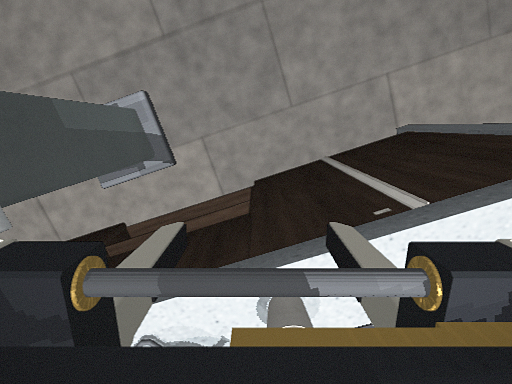

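The call was refused because every key must be given, so this view still shows the start pose: cart and floor, no targets. I'll resend the move with all keys.

Request:
carry_out:
  targets:
    - {"hand": 100, "x": -0.055, "y": -0.012, "z": -0.013, "ax": 0, "ay": 0, "az": 0.1}
    - {"hand": 100, "x": -0.11, "y": -0.025, "z": -0.013, "ax": 0, "ay": 0, "az": 0.2}
    - {"hand": 100, "x": -0.17, "y": -0.038, "z": -0.013, "ax": 0, "ay": 0, "az": 0.3}
    - {"hand": 100, "x": -0.23, "y": -0.052, "z": -0.013, "ax": 0, "ay": 0, "az": 0.42}
    - {"hand": 100, "x": -0.29, "y": -0.066, "z": -0.013, "ax": 0, "ay": 0, "az": 0.55}
    - {"hand": 100, "x": -0.35, "y": -0.08, "z": -0.013, "ax": 0, "ay": 0, "az": 0.65}
    - {"hand": 100, "x": -0.397, "y": -0.09, "z": -0.013, "ax": 0, "ay": 0, "az": 0.71}
    - {"hand": 100, "x": -0.397, "y": -0.09, "z": -0.013, "ax": 0, "ay": 0, "az": 0.71}

```text
t: 1.15
tool_pos: [0.5397, 0.3568, 0.4167]
orientation: [1.554, 2.73, -0.002]
force: [0.7, 1.2, -1.5]
opening: 0.0931
gripper_force: 0.0
```

```bash
python3 - <<'E'
from h import *
s=read_state(); print(s["t"],s["q"],s["tool_pos"],s["orientation"])
p=camera_params("wrist"); im,d,P=cloud("wrist"); print(p)
cv2.imwrite("pics/w2.png",im); np.savez("w2.npz",im=im,P=P,d=d)
print(move([.537,.359,.167],toolR(.541,0)))
E
```

```text
1.15 [ 5.05150808e-01  2.53264221e-01  1.32795241e+00 -7.51077058e-04
  1.56148922e+00 -3.07729469e-02] [0.53973122 0.35681975 0.41670562] [ 1.55395977e+00  2.73027961e+00 -2.10714031e-03]
{'fx': 267.5504108897725, 'fy': 267.5504108897725, 'cx': 256.1041788976576, 'cy': 195.6352791501327, 'position': array([0.50387312, 0.41749882, 0.39629151]), 'rotation': array([-0.25349928, -0.06871338,  0.53280216])}
[ 0.0014 -0.0005  0.0829 -0.0013 -0.0002 -0.0025]
```

View pics/w2.png

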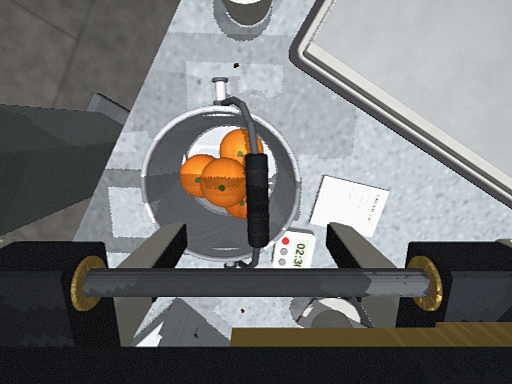

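The wrist view shows the sleeve at (247–268, 155–245), mid (257,200), parallel to the fingers. The upper stud cap is at (220,80).

```bash
python3 - <<'E'
from h import *
p=camera_params("wrist"); w=np.load("w2.npz"); t=camera_params("top")
print(onz(p,257.5,200,.167), w["P"][185:215:10,250:265:5].reshape(-1,3).mean(0))
print(tri(ray(p,257.5,200),ray(t,135+117/4.4-.4,140+228/4.4-.4)))
print("cap",onz(p,220,80,.075))
E
```

```text
[0.53627421 0.36368621 0.167     ] [0.52973863 0.37287634 0.2003587 ]
(array([0.53880016, 0.36114606, 0.15626767]), np.float64(0.0018524035677967227))
cap [0.44255474 0.43945912 0.075     ]
```

```bash
cat >> h.py <<'E'
def bailpts(A,yaw,ths,s=None,L=.1):
    x=np.array([np.cos(yaw),np.sin(yaw),0]);z=np.array([0,0,1.])
    for th in ths: print(th,move(np.array(A)+L*(np.sin(th)*x+np.cos(th)*z),toolR(yaw,-th),s).tolist())
E
python3 - <<'E'
from h import *
A=[.503,.3385,.075]
bailpts(A,.541,[.4],L=.16); bailpts(A,.541,[.4])
E
```

```text
0.4 [0.0015, 0.087, 0.0406, 0.3987, -0.0007, -0.0024]
0.4 [0.0015, 0.0637, 0.0959, 0.3987, -0.0007, -0.0024]
```

Request:
carry_out:
  targets:
    - {"hand": 50, "x": 0.001, "y": 0.029, "z": 0.0, "ax": 0.13, "ay": 0, "az": -0.002}
    - {"hand": 50, "x": 0.0015, "y": 0.058, "z": 0.015, "ax": 0.27, "ay": 0, "az": -0.002}
    - {"hand": 50, "x": 0.0015, "y": 0.087, "z": 0.04, "ax": 0.4, "ay": 0, "az": -0.002}
    - {"hand": 50, "x": 0.0015, "y": 0.075, "z": 0.068, "ax": 0.4, "ay": 0, "az": -0.002}
    - {"hand": 50, "x": 0.0015, "y": 0.064, "z": 0.096, "ax": 0.4, "ay": 0, "az": -0.002}
    - {"hand": 50, "x": 0.0015, "y": 0.064, "z": 0.096, "ax": 0.4, "ay": 0, "az": -0.002}
    - {"hand": 0, "x": 0.0015, "y": 0.064, "z": 0.096, "ax": 0.4, "ay": 0, "az": -0.002}
    - {"hand": 0, "x": 0.0015, "y": 0.064, "z": 0.096, "ax": 0.4, "ay": 0, "az": -0.002}
  newtons: 15

```text
t: 2.2
tool_pos: [0.5915, 0.3942, 0.3247]
orientation: [-1.427, -2.529, 0.507]
force: [0.6, -0.2, 0.4]
opening: 0.031
gripper_force: 0.0
```

```bash
python3 - <<'E'
from h import *
s=read_state(); print({k:np.round(v,4).tolist() for k,v in s.items()})
p=np.array(s["tool_pos"])+.167*R.from_rotvec(s["orientation"]).as_matrix()[:,2]; print(p)
bailpts([.503,.3385,.075],.541,[.4,.3,.2,.1,0],s)
E
```

```text
{'t': 2.2, 'q': [0.5183, 0.6914, 0.9513, -0.0099, 1.8947, -0.0266], 'dq': [-0.0054, 0.0042, 0.0031, -0.0001, -0.0056, 0.0009], 'joint_torque': [0.1983, -78.3657, -45.5453, 0.0268, 2.7159, -0.0301], 'tool_pos': [0.5915, 0.3942, 0.3247], 'orientation': [-1.4268, -2.5291, 0.507], 'force': [0.6457, -0.2304, 0.4424], 'wrist_torque': [0.0874, -0.0988, 0.0094], 'gripper_force': 0.0, 'opening': 0.031}
[0.53637483 0.36093148 0.17061646]
0.4 [-0.0021, 0.0009, 0.0037, 0.0041, 0.0006, 0.0024]
0.3 [-0.0021, -0.0257, 0.0049, -0.0959, 0.0005, 0.0024]
0.2 [-0.002, -0.0522, 0.0088, -0.1959, 0.0004, 0.0025]
0.1 [-0.0019, -0.078, 0.0153, -0.2959, 0.0003, 0.0025]
0 [-0.0019, -0.1031, 0.0244, -0.3959, 0.0001, 0.0025]
```

Request:
carry_out:
  targets:
    - {"hand": 0, "x": 0, "y": 0, "z": 0, "ax": 0, "ay": 0, "az": 0}
    - {"hand": 0, "x": 0, "y": 0, "z": 0, "ax": 0, "ay": 0, "az": 0}
    - {"hand": 0, "x": 0, "y": 0, "z": 0, "ax": 0, "ay": 0, "az": 0}
    - {"hand": 0, "x": 0, "y": -0.0266, "z": 0.0012, "ax": -0.1, "ay": 0, "az": 0}
    - {"hand": 0, "x": 0, "y": -0.053, "z": 0.005, "ax": -0.2, "ay": 0, "az": 0}
    - {"hand": 0, "x": 0, "y": -0.079, "z": 0.0116, "ax": -0.3, "ay": 0, "az": 0}
    - {"hand": 0, "x": 0, "y": -0.104, "z": 0.0207, "ax": -0.4, "ay": 0, "az": 0}
    - {"hand": 0, "x": 0, "y": -0.104, "z": 0.0207, "ax": -0.4, "ay": 0, "az": 0}
  newtons: 20

```text
t: 3.2
tool_pos: [0.5001, 0.3385, 0.3414]
orientation: [-1.543, -2.734, 0.006]
force: [0.3, 0.1, -8.3]
opening: 0.0196
gripper_force: 20.0
```

```bash
python3 - <<'E'
from h import *
s=read_state(); print({k:np.round(v,4).tolist() for k,v in s.items()})
Rm=R.from_rotvec(s["orientation"]).as_matrix(); print(Rm.round(3)); p=np.array(s["tool_pos"])+.167*Rm[:,2]; print(p)
E
```

```text
{'t': 3.2, 'q': [0.5101, 0.1796, 1.5504, 0.0001, 1.416, -0.0327], 'dq': [0.0001, 0.0732, -0.1174, 0.0061, 0.0533, 0.0019], 'joint_torque': [0.1338, -64.2119, -50.5683, 0.026, -1.1776, -0.0272], 'tool_pos': [0.5001, 0.3385, 0.3414], 'orientation': [-1.5433, -2.7336, 0.0057], 'force': [0.2853, 0.1109, -8.3106], 'wrist_torque': [-0.1036, 0.1559, 0.0021], 'gripper_force': 19.987, 'opening': 0.0196}
[[-0.517  0.856 -0.004]
 [ 0.856  0.517 -0.002]
 [ 0.    -0.004 -1.   ]]
[0.49946285 0.33820388 0.1743649 ]
```

Request:
carry_out:
  targets:
    - {"hand": 0, "x": 0, "y": 0, "z": -0.008, "ax": 0, "ay": 0, "az": 0}
    - {"hand": 0, "x": 0, "y": 0, "z": -0.03, "ax": 0, "ay": 0, "az": 0}
    - {"hand": 0, "x": 0, "y": 0, "z": -0.065, "ax": 0, "ay": 0, "az": 0}
    - {"hand": 0, "x": 0, "y": 0, "z": -0.105, "ax": 0, "ay": 0, "az": 0}
    - {"hand": 0, "x": 0, "y": 0, "z": -0.145, "ax": 0, "ay": 0, "az": 0}
    - {"hand": 0, "x": 0, "y": 0, "z": -0.185, "ax": 0, "ay": 0, "az": 0}
    - {"hand": 0, "x": 0, "y": 0, "z": -0.215, "ax": 0, "ay": 0, "az": 0}
    - {"hand": 0, "x": 0, "y": 0, "z": -0.225, "ax": 0, "ay": 0, "az": 0}
  newtons: 45

```text
t: 4.2
tool_pos: [0.5034, 0.3404, 0.5712]
orientation: [1.544, 2.735, 0.005]
force: [0.9, 0.1, -8.7]
opening: 0.0191
gripper_force: 45.0
```

```bash
python3 - <<'E'
from h import *
s=read_state(); print(s["tool_pos"],s["force"],s["q"],s["opening"],s["wrist_torque"])
T=np.array(s["tool_pos"])+[0,0,-.167]
for f in (.05,.15,.25,.35,.45,.55,.65,.75,.85,.95,1):
    print(f,move(T*(1-f)+f*np.array([.5365,-.005,T[2]]),toolR(.541-.804*f,0),s).tolist())
E
```

```text
[0.50341911 0.34041162 0.57117599] [ 0.93645134  0.13369671 -8.69871075] [ 5.10069038e-01  1.46188024e-01  1.17090685e+00  5.00612484e-04
  1.82121377e+00 -3.27064819e-02] 0.019135293042588035 [-0.06198378  0.07249553  0.01428912]
0.05 [-0.0156, -0.0075, -0.0, 0.0033, -0.0004, 0.0421]
0.15 [-0.0469, -0.0225, -0.0001, 0.0033, -0.0006, 0.1225]
0.25 [-0.0782, -0.0375, -0.0002, 0.0032, -0.0007, 0.2029]
0.35 [-0.1095, -0.0525, -0.0002, 0.0032, -0.0008, 0.2833]
0.45 [-0.1408, -0.0676, -0.0003, 0.0032, -0.001, 0.3637]
0.55 [-0.1721, -0.0826, -0.0003, 0.0032, -0.0011, 0.4441]
0.65 [-0.2033, -0.0976, -0.0004, 0.0031, -0.0012, 0.5245]
0.75 [-0.2346, -0.1126, -0.0005, 0.0031, -0.0014, 0.6049]
0.85 [-0.2659, -0.1276, -0.0005, 0.003, -0.0015, 0.6853]
0.95 [-0.2972, -0.1426, -0.0006, 0.003, -0.0016, 0.7657]
1 [-0.3128, -0.1501, -0.0006, 0.003, -0.0017, 0.8059]
```

Request:
carry_out:
  targets:
    - {"hand": 0, "x": -0.01, "y": -0.005, "z": -0.005, "ax": 0, "ay": 0, "az": 0.03}
    - {"hand": 0, "x": -0.03, "y": -0.015, "z": -0.01, "ax": 0, "ay": 0, "az": 0.08}
    - {"hand": 0, "x": -0.06, "y": -0.029, "z": -0.015, "ax": 0, "ay": 0, "az": 0.155}
    - {"hand": 0, "x": -0.093, "y": -0.0445, "z": -0.015, "ax": 0, "ay": 0, "az": 0.24}
    - {"hand": 0, "x": -0.126, "y": -0.0605, "z": -0.015, "ax": 0, "ay": 0, "az": 0.325}
    - {"hand": 0, "x": -0.16, "y": -0.077, "z": -0.015, "ax": 0, "ay": 0, "az": 0.41}
    - {"hand": 0, "x": -0.194, "y": -0.093, "z": -0.015, "ax": 0, "ay": 0, "az": 0.5}
    - {"hand": 0, "x": -0.226, "y": -0.1085, "z": -0.015, "ax": 0, "ay": 0, "az": 0.585}

```text
t: 5.2
tool_pos: [0.5258, 0.0875, 0.582]
orientation: [-2.274, -2.166, 0.003]
force: [0.1, 0.0, -8.0]
opening: 0.019
gripper_force: 45.0
```

```bash
python3 - <<'E'
from h import *
s=read_state(); print(s["tool_pos"],s["force"],s["q"],s["opening"],s["wrist_torque"])
print(move([.5365,-.005,.41],toolR(-.263,0),s).tolist())
E
```

```text
[0.5258268  0.08750175 0.58204516] [ 0.10857978  0.01809773 -7.9960117 ] [ 6.88258481e-02 -5.15516115e-02  1.35516448e+00 -3.64967825e-04
  1.84011741e+00  1.17240207e-01] 0.01903350897936667 [-0.06826318  0.05848314  0.00974157]
[-0.0919, 0.0152, 0.0051, -0.002, 0.0008, 0.2145]
```

Request:
carry_out:
  targets:
    - {"hand": 0, "x": -0.033, "y": 0.005, "z": 0, "ax": 0, "ay": 0, "az": 0.08}
    - {"hand": 0, "x": -0.06, "y": 0.009, "z": 0, "ax": 0, "ay": 0, "az": 0.14}
    - {"hand": 0, "x": -0.08, "y": 0.012, "z": 0, "ax": 0, "ay": 0, "az": 0.185}
    - {"hand": 0, "x": -0.091, "y": 0.0135, "z": 0, "ax": 0, "ay": 0, "az": 0.21}
    - {"hand": 0, "x": -0.095, "y": 0.014, "z": 0, "ax": 0, "ay": 0, "az": 0.218}
    - {"hand": 0, "x": -0.095, "y": 0.014, "z": 0, "ax": 0, "ay": 0, "az": 0.218}
    - {"hand": 0, "x": -0.095, "y": 0.014, "z": 0, "ax": 0, "ay": 0, "az": 0.218}
    - {"hand": 0, "x": -0.095, "y": 0.014, "z": 0, "ax": 0, "ay": 0, "az": 0.218}

```text
t: 6.2
tool_pos: [0.5362, -0.0046, 0.5831]
orientation: [-2.489, -1.916, -0.0]
force: [-0.8, 1.0, -8.9]
opening: 0.0187
gripper_force: 45.0
```

```bash
python3 - <<'E'
from h import *
s=read_state(); print(s["tool_pos"],s["orientation"],s["force"],s["q"],s["wrist_torque"])
print(move([.5365,-.005,.41],toolR(-.263,0),s).tolist())
for n in ("wrist","scene","top"):
    im,d,P=cloud(n); np.savez(n+"3.npz",im=im,P=P,d=d)
    if n=="wrist": cv2.imwrite("pics/w3.png",im); print(camera_params(n))
    if n=="scene": a=cv2.resize(im[60:235,205:345],None,fx=2.2,fy=2.2,interpolation=3)
    if n=="top": b=cv2.resize(im[120:240,170:330],None,fx=2.9,fy=2.9,interpolation=3)
H=384; c=np.hstack([cv2.copyMakeBorder(a,0,600-a.shape[0],0,0,0),cv2.copyMakeBorder(b,0,600-b.shape[0],0,0,0)])
w=np.load("wrist3.npz")["im"]; wc=w[0:260]
c=c[:,:800]; c[390:600,:][:, :420]=cv2.resize(wc,(420,210)); cv2.imwrite("pics/c3.png",c); print(c.shape)
E
```

```text
[ 0.5362497  -0.00462632  0.58308559] [-2.48932691e+00 -1.91577391e+00 -2.23065809e-04] [-0.84755766  0.95055948 -8.89192441] [-1.04392273e-01 -4.34616057e-02  1.34543969e+00  4.20504195e-04
  1.83980408e+00  1.54666759e-01] [-0.07847757  0.17018751  0.03554843]
[-0.0003, 0.0003, 0.0061, -0.0003, -0.0004, 0.0041]
{'fx': 267.5504108897725, 'fy': 267.5504108897725, 'cx': 256.1041788976576, 'cy': 195.6352791501327, 'position': array([0.5545788 , 0.06359459, 0.56272406]), 'rotation': array([-0.25674068,  0.03330608, -0.25782886])}
(600, 772, 3)
```

View pics/c3.png

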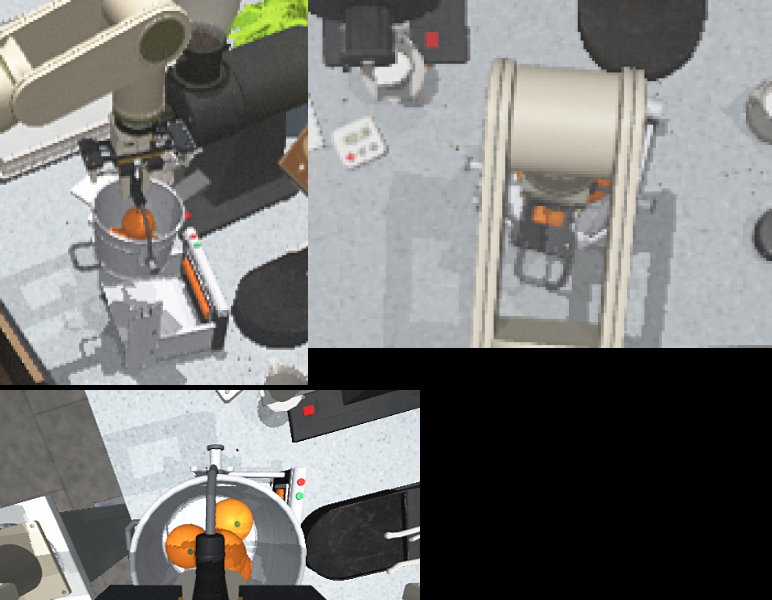

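The composite shows the pail hanging level over the hopper with the loop near. In the wrist view the left stud cap is at about px (262,70), with the left post just below it. I'll measure both from the wrist depth.

```bash
python3 - <<'E'
from h import *
w=np.load("wrist3.npz");P=w["P"]
from scipy.optimize import least_squares
v,u=np.mgrid[:384,:512]
O=np.array([.5365,-.005]);c,si=np.cos(-.263),np.sin(-.263)
d=P[...,:2]-O; X=d@[c,si]; Y=d@[-si,c]
m=(P[...,2]>.15)&(P[...,2]<.22)&(abs(X)<.06)&(Y>.07)&(Y<.13)
print("post px",m.sum()); 
if m.sum():
    print("X",np.percentile(X[m],[1,50,99]).round(4),"Y",np.percentile(Y[m],[1,10,50,90,99]).round(4),"Z",np.percentile(P[...,2][m],[1,50,99]).round(3), "px",u[m].min(),u[m].max(),v[m].min(),v[m].max())
m=(v>45)&(v<110)&(P[...,2]>.27)&(P[...,2]<.36)&(Y>.08)&(abs(X)<.03)
print("stud",m.sum(),"X",np.percentile(X[m],[5,50,95]).round(4),"Y",np.percentile(Y[m],[1,50,99]).round(4),"Z",np.percentile(P[...,2][m],[5,50,95]).round(3),u[m].min(),u[m].max(),v[m].min(),v[m].max())
for r in range(60,100,2): 
    k=[f"{int(Y[r,q]*1000)}/{int(X[r,q]*1000)}/{int(P[r,q,2]*1000)}" for q in range(225,300,8)]; print(r,*k)
E
```

```text
post px 276
X [-0.0302 -0.011   0.0348] Y [0.1015 0.1016 0.104  0.1077 0.1088] Z [0.154 0.202 0.208] px 232 284 94 103
stud 486 X [-0.0015  0.006   0.0121] Y [0.0887 0.1065 0.1168] Z [0.318 0.322 0.326] 252 273 67 104
60 191/-60/0 191/-45/0 191/-29/1 191/-14/-1 192/0/-2 191/16/0 192/31/-2 191/46/0 191/62/0 191/77/0
62 187/-60/0 187/-45/0 187/-29/0 188/-14/0 188/0/-2 187/16/1 188/31/0 188/46/0 188/62/-1 188/77/0
64 184/-60/0 184/-45/0 184/-29/0 184/-14/0 184/0/1 184/16/-1 184/31/-1 184/47/0 184/62/0 185/78/-2
66 71/0/562 180/-45/1 180/-29/0 181/-14/-1 181/0/-1 181/16/0 181/31/0 181/47/0 181/62/-1 181/78/0
68 177/-60/0 177/-45/-1 177/-29/1 177/-14/0 116/0/324 115/6/325 177/31/0 177/47/0 178/63/-2 177/78/0
70 174/-61/-1 173/-45/0 174/-30/-2 173/-14/0 114/0/324 114/6/325 115/13/318 174/47/0 174/63/-1 174/78/0
72 170/-61/0 170/-45/-1 170/-30/-1 170/-14/0 113/0/323 113/6/324 114/13/319 170/47/0 170/62/3 170/78/0
74 166/-61/-1 167/-45/-2 166/-30/0 166/-14/-1 112/0/319 112/6/321 166/32/0 167/47/-2 166/62/3 166/78/1
76 163/-61/0 162/-45/0 163/-30/0 163/-14/0 110/0/320 110/6/323 163/32/0 163/4
[... 443 characters left out ...]
4/-45/0 145/-30/-1 145/-14/0 103/0/318 102/6/322 145/32/-1 145/48/0 145/63/0 145/79/0
88 141/-61/0 141/-46/0 141/-30/-2 141/-14/0 101/0/319 101/6/322 141/32/0 141/48/0 141/63/1 141/79/0
90 137/-61/0 137/-46/0 137/-30/0 137/-14/-1 99/0/320 99/6/323 137/32/0 137/48/0 137/64/0 137/79/0
92 133/-62/0 134/-46/-2 133/-30/0 133/-14/0 98/0/319 98/7/321 134/32/0 134/48/0 134/64/0 71/0/562
94 129/-61/0 108/-29/203 130/-30/0 130/-14/0 91/0/370 96/7/323 130/32/1 108/30/205 130/64/-1 130/80/-1
96 126/-62/-1 106/-29/203 106/-19/204 107/-9/194 89/0/378 90/5/365 106/20/201 106/30/206 126/64/0 126/80/-1
98 122/-62/-1 103/-29/204 103/-19/203 104/-9/194 87/0/385 88/5/370 104/21/201 103/30/206 123/64/0 123/80/-1
```

Request:
carry_out:
  targets:
    - {"hand": 0, "x": 0.002, "y": -0.003, "z": 0.005, "ax": 0, "ay": 0, "az": 0.002}
    - {"hand": 0, "x": 0.003, "y": -0.004, "z": 0.02, "ax": 0, "ay": 0, "az": 0.004}
    - {"hand": 0, "x": 0.003, "y": -0.004, "z": 0.045, "ax": 0, "ay": 0, "az": 0.004}
    - {"hand": 0, "x": 0.003, "y": -0.004, "z": 0.07, "ax": 0, "ay": 0, "az": 0.004}
    - {"hand": 0, "x": 0.003, "y": -0.004, "z": 0.085, "ax": 0, "ay": 0, "az": 0.004}
    - {"hand": 0, "x": 0.003, "y": -0.004, "z": 0.09, "ax": 0, "ay": 0, "az": 0.004}
    - {"hand": 0, "x": 0.003, "y": -0.004, "z": 0.09, "ax": 0, "ay": 0, "az": 0.004}

```text
t: 7.22
tool_pos: [0.5332, -0.0012, 0.4932]
orientation: [-2.494, -1.91, -0.0]
force: [-0.3, 0.1, -7.4]
opening: 0.0189
gripper_force: 45.0
```

```bash
cat > chk.py <<'E'
from h import *
s=read_state(); print(s["tool_pos"],s["force"],s["wrist_torque"],s["q"])
im,d,P=cloud("wrist"); np.savez("wl.npz",im=im,P=P)
O=np.array([.5365,-.005]);c,si=np.cos(-.263),np.sin(-.263)
d=P[...,:2]-O; X=d@[c,si]; Y=d@[-si,c]; Z=P[...,2]
top=s["tool_pos"][2]-.167-.1
for n,m in (("post",(Z>.195)&(Z<.211)&(abs(X)<.045)&(Y>.09)&(Y<.125)),("stud",(Z>top-.02)&(Z<top+.025)&(Y>.095)&(Y<.13)&(abs(X)<.02))):
    print(n,m.sum())
    if m.sum()>5: print("X",np.percentile(X[m],[2,50,98]).round(4),"Y",np.percentile(Y[m],[2,50,98]).round(4),"Z",np.percentile(Z[m],[2,50,98]).round(3))
E
python3 chk.py
```

```text
[ 0.53316098 -0.0012364   0.49322025] [-0.31171522  0.12412349 -7.37777031] [-0.08301513  0.14484831 -0.03736522] [-9.86025207e-02 -7.07988510e-02  1.53378927e+00  2.91622891e-04
  1.67866625e+00  1.65463416e-01]
post 383
X [-0.03    0.0155  0.0342] Y [0.1013 0.1044 0.1086] Z [0.195 0.204 0.207]
stud 433
X [-0.0055  0.002   0.0094] Y [0.0964 0.1106 0.1191] Z [0.228 0.233 0.236]
```

Request:
carry_out:
  targets:
    - {"hand": 0, "x": 0, "y": 0, "z": 0.01, "ax": 0, "ay": 0, "az": 0}
    - {"hand": 0, "x": 0, "y": 0, "z": 0.02, "ax": 0, "ay": 0, "az": 0}
    - {"hand": 0, "x": 0, "y": 0, "z": 0.028, "ax": 0, "ay": 0, "az": 0}
    - {"hand": 0, "x": 0, "y": 0, "z": 0.035, "ax": 0, "ay": 0, "az": 0}
    - {"hand": 0, "x": 0, "y": 0, "z": 0.041, "ax": 0, "ay": 0, "az": 0}
    - {"hand": 0, "x": 0, "y": 0, "z": 0.045, "ax": 0, "ay": 0, "az": 0}
    - {"hand": 0, "x": 0, "y": 0, "z": 0.045, "ax": 0, "ay": 0, "az": 0}

```text
t: 8.15
tool_pos: [0.5331, -0.0012, 0.4477]
orientation: [-2.494, -1.909, 0.001]
force: [-0.1, -0.4, -7.7]
opening: 0.0189
gripper_force: 45.0
```

```bash
python3 chk.py
```

```text
[ 0.53309323 -0.00124185  0.44771067] [-0.14598904 -0.40488962 -7.66150018] [0.01659879 0.13661884 0.05651396] [-9.86268878e-02 -6.51502659e-02  1.61022947e+00  2.94381285e-04
  1.59727755e+00  1.65433476e-01]
post 581
X [-0.0298  0.0039  0.034 ] Y [0.1013 0.1044 0.1083] Z [0.195 0.204 0.207]
stud 893
X [-0.0189  0.0009  0.0189] Y [0.0986 0.1054 0.1187] Z [0.168 0.188 0.203]
```

Request:
carry_out:
  targets:
    - {"hand": 0, "x": 0, "y": 0, "z": 0.002, "ax": 0, "ay": 0, "az": 0}
    - {"hand": 0, "x": 0, "y": 0, "z": 0.004, "ax": 0, "ay": 0, "az": 0}
    - {"hand": 0, "x": 0, "y": 0, "z": 0.005, "ax": 0, "ay": 0, "az": 0}
    - {"hand": 0, "x": 0, "y": 0, "z": 0.005, "ax": 0, "ay": 0, "az": 0}
  newtons: 20

```text
t: 8.7
tool_pos: [0.5333, -0.0013, 0.4445]
orientation: [2.494, 1.909, 0.003]
force: [-1.0, 0.5, 2.2]
opening: 0.0194
gripper_force: 20.0
```

```bash
python3 chk.py
```

```text
[ 0.53334169 -0.00128427  0.44445956] [-1.02889455  0.54859812  2.15621505] [-0.113062    0.37577965 -0.00626043] [-9.86321222e-02 -6.51804866e-02  1.61612049e+00  2.16113515e-04
  1.58854605e+00  1.65430317e-01]
post 585
X [-0.0301  0.0041  0.0343] Y [0.1013 0.1044 0.1085] Z [0.195 0.204 0.207]
stud 915
X [-0.0181  0.0018  0.0188] Y [0.0979 0.1054 0.1194] Z [0.165 0.186 0.201]
```

Seated: the yoke now carries the weight. Before the bail lay-back and loop work I'll fit the arm's kinematics from the logged poses and check reach.

```bash
cat > kin.py <<'E'
from h import *
from scipy.optimize import least_squares
D=np.array([[.1311,1.4891,.5998,.4038,3.1433],[.2533,1.328,.647,.4167,3.1427],[.6914,.9513,.7108,.3247,3.5374],[.1796,1.5504,.6039,.3414,3.146],[.1462,1.1709,.6077,.5712,3.1383],[-.0435,1.3454,.5362,.5831,3.1418],[-.0652,1.6102,.5331,.4477,3.1424],[-.0652,1.6161,.5333,.4445,3.1395]])
def pl(p,q2,q3,t):
    a,h,L2,La,Lb,d=p
    return a+L2*np.sin(q2)+La*np.sin(q2+q3)+Lb*np.cos(q2+q3)+d*np.sin(t), h+L2*np.cos(q2)+La*np.cos(q2+q3)-Lb*np.sin(q2+q3)+d*np.cos(t)
f=lambda p:np.r_[pl(p,D[:,0],D[:,1],D[:,4])[0]-D[:,2],pl(p,D[:,0],D[:,1],D[:,4])[1]-D[:,3]]
r=least_squares(f,[.1,.35,.35,.35,0,.1]); p=r.x
Ry=lambda a:R.from_euler("y",a).as_matrix(); Rz=lambda a:R.from_euler("z",a).as_matrix()
def fk(q):
    a,h,L2,La,Lb,d=p; M=Rz(q[0]); o=np.array([0,0,h])+M@[a,0,0]; M=M@Ry(q[1]); o=o+M@[0,0,L2]; M=M@Ry(q[2]); o=o+M@[Lb,0,La]
    M=M@Rz(q[3])@Ry(q[4]); o=o+M@[0,0,d]; return o,M@Rz(q[5])
lo=np.array([-2.96,-.89,.02,-1.34,0,-2.66]);hi=np.array([2.96,2.26,2.5,4.48,2.73,2.66])
def ik(g,Rt,q0):
    t=np.array(g)-.167*Rt[:,2]
    e=lambda q:np.r_[(fk(q)[0]-t)*5,(R.from_matrix(fk(q)[1].T@Rt@C.T)).as_rotvec()]
    r=least_squares(e,np.clip(q0,lo+.01,hi-.01),bounds=(lo,hi)); return r.x,np.abs(r.fun).max()
s0=read_state(); C=np.eye(3); C=(fk(s0["q"])[1].T@R.from_rotvec(s0["orientation"]).as_matrix()).T
C=C.T; C=Rz(np.round(np.arctan2(C[1,0],C[0,0])/(np.pi/2))*np.pi/2)  # tool yaw offset
C=C.T
A=np.array([.5388,-.0023,.18]);yaw=-.263
xd=np.array([np.cos(yaw),np.sin(yaw),0])
def loop(ph,off=(0,0)):
    x,z=-.115,-.063; return A+xd*(x*np.cos(ph)+z*np.sin(ph))+np.array([0,0,-x*np.sin(ph)+z*np.cos(ph)])
E
cat > k2.py <<'E'
from kin import *
print(p.round(4),np.abs(r.fun).max()); 
o,M=fk(s0["q"]); print(o-s0["tool_pos"],C.round(2))
# correct frame def: tool R = M@Cz
E0=M.T@R.from_rotvec(s0["orientation"]).as_matrix(); print(E0.round(3))
q=np.array(s0["q"])
for th in(-.05,-.3,-.5,-.75):
    q,e=ik(A+.0975*(np.sin(th)*xd+[0,0,np.cos(th)]),toolR(yaw,-th),q);print("bail",th,q.round(2),e.round(4))
for sl in (35,45,55):
  qq=q
  for ph in(0,.4,.8,1.2,1.6,2.0):
    qq,e=ik(loop(ph),toolR(yaw,np.pi/2-np.radians(sl)),qq);print(sl,ph,qq.round(2),e.round(4))
E
python3 k2.py
```

```text
[0.0022 0.3189 0.3679 0.5535 0.0616 0.191 ] 0.0001803189552292972
[-2.62264090e-03 -5.11907323e-02 -3.45935139e-05] [[ 0.  1.  0.]
 [-1.  0.  0.]
 [ 0.  0.  1.]]
[[ 0. -1.  0.]
 [ 1.  0.  0.]
 [-0.  0.  1.]]
bail -0.05 [-0.17 -0.16  1.74  0.26  1.44  2.66] 0.5435
bail -0.3 [-0.19 -0.47  2.04  0.37  1.21  2.66] 0.4203
bail -0.5 [-0.2  -0.73  2.27  0.43  1.05  2.66] 0.3861
bail -0.75 [-0.17 -0.89  2.46  0.48  0.87  2.66] 0.4207
35 0 [-0.06 -0.52  2.5   0.51  0.61  2.66] 0.58
35 0.4 [-0.13 -0.8   2.5   0.43  0.93  2.66] 0.4971
35 0.8 [-0.14 -0.89  2.5   0.45  0.94  2.66] 0.4787
35 1.2 [-0.12 -0.89  2.5   0.5   0.79  2.66] 0.4616
35 1.6 [-0.13 -0.89  2.47  0.5   0.71  2.66] 0.4303
35 2.0 [-0.12 -0.89  2.46  0.5   0.6   2.66] 0.3885
45 0 [-0.12 -0.63  2.5   0.48  0.79  2.66] 0.4352
45 0.4 [-0.16 -0.86  2.5   0.43  1.02  2.66] 0.4534
45 0.8 [-0.17 -0.89  2.5   0.47  0.97  2.66] 0.4649
45 1.2 [-0.17 -0.89  2.43  0.47  0.98  2.66] 0.4547
45 1.6 [-0.18 -0.89  2.39  0.46  0.92  2.66] 0.4257
45 2.0 [-0.17 -0.88  2.38  0.47  0.8   2.66] 0.3903
55 0 [-0.15 -0.68  2.5   0.47  0.88  2.66] 0.4221
55 0.4 [-0.19 -0.88  2.5   0.43  1.07  2.66] 0.429
55 0.8 [-0.2  -0.89  2.46  0.45  1.08  2.66] 0.4414
55 1.2 [-0.21 -0.89  2.37  0.44  1.11  2.66] 0.4239
55 1.6 [-0.21 -0.89  2.33  0.43  1.05  2.66] 0.396
55 2.0 [-0.19 -0.72  2.22  0.43  0.96  2.66] 0.3859
```

```bash
python3 - <<'E'
t=open("kin.py").read()
t=t.replace("def pl(","D[:,2]=np.sqrt(D[:,2]**2-.0512**2)\ndef pl(").replace("M@[a,0,0]","M@[a,.0512,0]")
i=t.index("s0=read_state()"); j=t.index("A=np.array")
t=t[:i]+"s0=read_state(); E0=Rz(np.pi/2)\n"+t[j:]
t=t.replace("fk(q)[1].T@Rt@C.T","E0.T@fk(q)[1].T@Rt")
open("kin.py","w").write(t)
k=open("k2.py").read().replace(",C.round(2)",""); open("k2.py","w").write(k)
E
sed -i 's/^E0=M.*$//' k2.py; python3 k2.py
```

```text
[0.     0.3184 0.3691 0.5534 0.0615 0.1917] 5.647515032825012e-05
[-3.28531029e-06  3.94867837e-07  3.33057601e-06]
bail -0.05 [-0.09 -0.11  1.66 -0.01  1.54  0.17] 0.0
bail -0.3 [-0.05 -0.41  1.95 -0.07  1.32  0.22] 0.0
bail -0.5 [ 0.01 -0.67  2.18 -0.14  1.15  0.3 ] 0.0
bail -0.75 [ 0.14 -0.89  2.41 -0.36  1.    0.52] 0.0657
35 0 [ 0.53 -0.46  2.5  -0.98  0.99  1.46] 0.2971
35 0.4 [ 0.54 -0.71  2.5  -0.82  1.14  1.21] 0.2648
35 0.8 [ 0.5  -0.89  2.5  -0.75  1.17  1.04] 0.2069
35 1.2 [ 0.46 -0.89  2.5  -0.83  1.08  1.05] 0.1986
35 1.6 [ 0.29 -0.89  2.42 -0.67  0.96  0.82] 0.1525
35 2.0 [ 0.13 -0.89  2.41 -0.49  0.8   0.59] 0.0522
45 0 [ 0.32 -0.66  2.5  -0.58  0.95  0.91] 0.2127
45 0.4 [ 0.34 -0.87  2.5  -0.51  1.11  0.79] 0.1761
45 0.8 [ 0.37 -0.89  2.48 -0.6   1.12  0.85] 0.1729
45 1.2 [ 0.28 -0.89  2.39 -0.49  1.12  0.69] 0.1498
45 1.6 [ 0.15 -0.89  2.34 -0.37  1.04  0.51] 0.0733
45 2.0 [ 0.05 -0.82  2.29 -0.28  0.93  0.4 ] 0.0
55 0 [ 0.16 -0.75  2.5  -0.32  0.97  0.57] 0.1085
55 0.4 [ 0.2  -0.89  2.5  -0.33  1.09  0.57] 0.0995
55 0.8 [ 0.19 -0.89  2.41 -0.32  1.17  0.53] 0.1038
55 1.2 [ 0.13 -0.89  2.33 -0.25  1.19  0.43] 0.0534
55 1.6 [ 0.05 -0.82  2.24 -0.2   1.14  0.35] 0.0
55 2.0 [ 0.01 -0.66  2.13 -0.17  1.08  0.31] 0.0
```

```bash
cat > k3.py <<'E'
from kin import *
import kin
def feas(g,tilt,y,L,q0):
    Rt=toolR(y,tilt); return ik(np.array(g)-(L-.167)*Rt[:,2],Rt,q0)
q0=np.array([.1,-.6,2.2,-.3,1.1,.4])
for L in(.167,.178):
  for dy in(-.2,0,.2,.35,.5):
    out=[]
    for ph in(0,.5,1.0,1.5,2.0):
        best=None
        for t in range(50,10,-4):
            q,e=feas(loop(ph),np.radians(t),yaw+dy,L,q0)
            if e<.004: best=t;break
        out.append(best)
    print(L,dy,out)
print([feas(A+.0975*(np.sin(th)*xd+[0,0,np.cos(th)]),-th-.05,yaw,.167,q0)[1].round(3) for th in(-.65,-.7,-.75,-.8)])
E
python3 k3.py
```

```text
0.167 -0.2 [30, 30, 34, 42, 50]
0.167 0 [26, 22, 26, 34, 50]
0.167 0.2 [22, 22, 26, 30, 42]
0.167 0.35 [22, 22, 22, 30, 42]
0.167 0.5 [22, 22, 26, 34, 46]
0.178 -0.2 [30, 30, 30, 42, 50]
0.178 0 [26, 22, 26, 34, 46]
0.178 0.2 [22, 22, 22, 30, 42]
0.178 0.35 [22, 22, 22, 30, 42]
0.178 0.5 [22, 22, 22, 30, 46]
[np.float64(0.0), np.float64(0.0), np.float64(0.035), np.float64(0.073)]
```

```bash
cat > k3.py <<'E'
from kin import *
yd=np.array([-xd[1],xd[0],0])
def toolS(tilt,dy,flip=1):
    tz=-np.cos(tilt)*np.array([0,0,1])+np.sin(tilt)*(np.cos(dy)*xd+np.sin(dy)*yd)
    ty=np.cross(tz,yd); ty/=np.linalg.norm(ty); ty*=flip*np.sign(ty@xd)
    return np.stack([np.cross(ty,tz),ty,tz],1)
Q0=[np.array([.1,-.6,2.2,-.3,1.1,.4]),np.array([.5,-.6,2.3,-.9,1.1,1.2]),np.array([-.4,-.6,2.3,.6,1.1,-.6])]
def feas(g,Rt,L,qs=Q0):
    b=None
    for q0 in qs:
        q,e=ik(np.array(g)-(L-.167)*Rt[:,2],Rt,q0)
        if b is None or e<b[1]: b=(q,e)
        if e<.004: break
    return b
if __name__=="__main__":
  L=.177
  for dy in(-1.2,-1,-.8,-.6,-.4,-.2,0,.6,.9):
    out=[]
    for ph in(0,.5,1.0,1.5,2.0):
        best=None
        for t in range(56,16,-4):
            q,e=feas(loop(ph),toolS(np.radians(t),dy),L)
            if e<.004: best=t;break
        out.append(best)
    print(dy,out)
E
python3 k3.py
```

```text
-1.2 [56, 56, 56, 56, 56]
-1 [56, 56, 56, 56, 56]
-0.8 [56, 56, 56, 56, 56]
-0.6 [56, 56, 56, 56, 56]
-0.4 [40, 44, 56, 56, 56]
-0.2 [28, 28, 32, 44, 56]
0 [24, 24, 24, 32, 48]
0.6 [24, 20, 24, 32, 48]
0.9 [32, 28, 32, 56, 56]
```

```bash
python3 - <<'E'
from k3 import *
s=read_state()
g=np.array(s["tool_pos"])-[0,0,.167]; v=g-A; print("X",v@xd,"Y",v@yd,"Z",v[2])
for th in(-.16,-.26,-.36,-.46,-.55,-.64,-.7,-.74):
    tilt=min(-th-.057,.66)
    Rt=toolR(yaw,tilt); G=A+(v@yd)*yd+.0985*(np.sin(th)*xd+[0,0,np.cos(th)])
    print(th,move(G,Rt,s).tolist(),feas(G,Rt,.167)[1].round(4))
q=None
for t,dy in((45,-.55),(48,-.5),(45,-.65)):
    Rt=toolS(np.radians(t),dy); print(t,dy)
    for ph in(-.01,.5,1,1.5,2.05):
        qq,e=feas(loop(ph),Rt,.177); print(ph,qq.round(2),e.round(4))
    for b in(.04,.08,.12): qq,e=feas(loop(0)-b*Rt[:,2],Rt,.177); print("back",b,qq.round(2),e.round(4))
E
```

```text
X -0.00553695571689736 Y -0.00046255777612313163 Z 0.097415762611822
-0.16 [-0.0, -0.0273, 0.001, -0.101, -0.0005, -0.0012] 0.0
-0.26 [-0.0001, -0.0535, 0.0055, -0.201, -0.0004, -0.0012] 0.0
-0.36 [-0.0001, -0.079, 0.0127, -0.301, -0.0004, -0.0012] 0.0
-0.46 [-0.0001, -0.1037, 0.0223, -0.401, -0.0003, -0.0012] 0.0
-0.55 [-0.0002, -0.125, 0.0331, -0.491, -0.0003, -0.0012] 0.0
-0.64 [-0.0002, -0.1453, 0.0457, -0.581, -0.0002, -0.0013] 0.0
-0.7 [-0.0002, -0.1582, 0.0551, -0.641, -0.0002, -0.0013] 0.0
-0.74 [-0.0002, -0.1634, 0.0594, -0.658, -0.0002, -0.0013] 0.0083
45 -0.55
-0.01 [ 0.56 -0.44  2.42 -0.86  1.15  1.33] 0.0
0.5 [ 0.6  -0.6   2.4  -0.81  1.3   1.21] 0.0
1 [ 0.56 -0.64  2.3  -0.79  1.37  1.09] 0.0
1.5 [ 0.47 -0.57  2.17 -0.77  1.35  0.98] 0.0
2.05 [ 0.36 -0.42  2.03 -0.75  1.26  0.9 ] 0.0
back 0.04 [ 0.65 -0.51  2.4  -0.83  1.27  1.32] 0.0
back 0.08 [ 0.73 -0.54  2.37 -0.81  1.37  1.33] 0.0
back 0.12 [ 0.82 -0.56  2.33 -0.79  1.48  1.34] 0.0
48 -0.5
-0.01 [ 0.59 -0.47  2.46 -0.93  1.14  1.42] 0.0
0.5 [ 0.63 -0.64  2.44 -0.87  1.29  1.28] 0.0
1 [ 0.59 -0.68  2.35 -0.84  1.35  1.15] 0.0
1.5 [ 0.5  -0.62  2.23 -0.82  1.31  1.04] 0.0
2.05 [ 0.37 -0.47  2.09 -0.8   1.22  0.96] 0.0
back 0.04 [ 0.69 -0.53  2.45 -0.89  1.26  1.41] 0.0
back 0.08 [ 0.78 -0.58  2.42 -0.86  1.37  1.41] 0.0
back 0.12 [ 0.88 -0.6   2.38 -0.84  1.48  1.43] 0.0
45 -0.65
-0.01 [ 0.57 -0.34  2.35 -0.85  1.21  1.34] 0.0
0.5 [ 0.61 -0.49  2.33 -0.81  1.35  1.23] 0.0
1 [ 0.57 -0.54  2.24 -0.79  1.42  1.11] 0.0
1.5 [ 0.49 -0.48  2.11 -0.78  1.41  1.  ] 0.0
2.05 [ 0.38 -0.34  1.97 -0.77  1.33  0.92] 0.0
back 0.04 [ 0.65 -0.39  2.32 -0.82  1.31  1.34] 0.0
back 0.08 [ 0.73 -0.42  2.29 -0.8   1.41  1.34] 0.0
back 0.12 [ 0.81 -0.44  2.25 -0.78  1.51  1.35] 0.0
```

Request:
carry_out:
  targets:
    - {"hand": 0, "x": 0, "y": -0.0273, "z": 0.001, "ax": -0.1, "ay": 0, "az": 0}
    - {"hand": 0, "x": 0, "y": -0.0535, "z": 0.0055, "ax": -0.2, "ay": 0, "az": 0}
    - {"hand": 0, "x": 0, "y": -0.079, "z": 0.0127, "ax": -0.3, "ay": 0, "az": 0}
    - {"hand": 0, "x": 0, "y": -0.1037, "z": 0.0223, "ax": -0.4, "ay": 0, "az": 0}
    - {"hand": 0, "x": 0, "y": -0.125, "z": 0.0331, "ax": -0.49, "ay": 0, "az": 0}
    - {"hand": 0, "x": 0, "y": -0.1453, "z": 0.0457, "ax": -0.58, "ay": 0, "az": 0}
    - {"hand": 0, "x": 0, "y": -0.1595, "z": 0.0563, "ax": -0.645, "ay": 0, "az": 0}
    - {"hand": 0, "x": 0, "y": -0.1625, "z": 0.0587, "ax": -0.65, "ay": 0, "az": 0}
  newtons: 12

```text
t: 9.75
tool_pos: [0.3761, 0.0415, 0.3833]
orientation: [2.045, 1.567, 0.526]
force: [-0.8, -3.2, 2.2]
opening: 0.0194
gripper_force: 12.0
```

```bash
cat > st.py <<'E'
from k3 import *
s=read_state(); Rm=R.from_rotvec(s["orientation"]).as_matrix(); g=np.array(s["tool_pos"])+.167*Rm[:,2]-A
x,z=g@xd,g[2]; print(s["t"],"grip X,Y,Z",x,g@yd,z,"ang",np.arctan2(x,z),"rad",np.hypot(x,z),s["force"],s["wrist_torque"],s["opening"],s["q"].round(2))
E
python3 st.py
```

```text
9.75 grip X,Y,Z -0.06757912159754703 -0.00016027115019934794 0.07029508345319052 ang -0.7657018711727781 rad 0.09751069907239444 [-0.79460021 -3.19755033  2.15966123] [-0.35044987  0.05554067 -0.18143018] 0.019442061384624714 [ 0.08 -0.89  2.38 -0.24  1.05  0.39]
```

```bash
cat > plan1.py <<'E'
from k3 import *
s=read_state(); Rm=R.from_rotvec(s["orientation"]).as_matrix(); g=np.array(s["tool_pos"])+.167*Rm[:,2]
for b in(.03,.06,.1):
    for up in (0,.03): print(b,up,[v.round(3) for v in ik(g-b*Rm[:,2]+[0,0,up],Rm,s["q"])])
Rt=toolS(np.radians(45),-.6)
for b in(.12,.2):
    G=loop(0)-b*Rt[:,2]-.010*Rt[:,2]; print("pre",b,G,[v.round(2) for v in ik(G,Rt,Q0[1])],move(G,Rt,s).tolist())
print("lift cart")
E
python3 plan1.py
```

```text
0.03 0 [array([ 0.118, -0.89 ,  2.327, -0.266,  1.145,  0.43 ]), np.float64(0.046)]
0.03 0.03 [array([ 0.116, -0.89 ,  2.272, -0.257,  1.194,  0.412]), np.float64(0.041)]
0.06 0 [array([ 0.161, -0.89 ,  2.277, -0.294,  1.239,  0.463]), np.float64(0.081)]
0.06 0.03 [array([ 0.157, -0.89 ,  2.222, -0.283,  1.284,  0.442]), np.float64(0.072)]
0.1 0 [array([ 0.223, -0.89 ,  2.21 , -0.331,  1.361,  0.505]), np.float64(0.116)]
0.1 0.03 [array([ 0.216, -0.89 ,  2.155, -0.319,  1.4  ,  0.48 ]), np.float64(0.102)]
pre 0.12 [0.36798902 0.09744097 0.20892388] [array([ 0.82, -0.5 ,  2.29, -0.78,  1.49,  1.35]), np.float64(0.0)] [0.1186, -0.1295, -0.0276, -0.0404, -0.41, 0.0085]
pre 0.2 [0.33121036 0.14042155 0.26549242] [array([ 0.97, -0.49,  2.18, -0.76,  1.67,  1.39]), np.float64(0.0)] [0.1505, -0.1325, -0.1009, -0.0404, -0.41, 0.0085]
lift cart
```

```bash
cat > plan1.py <<'E'
from k3 import *
s=read_state(); Rm=R.from_rotvec(s["orientation"]).as_matrix(); g=np.array(s["tool_pos"])+.167*Rm[:,2]
tau=np.arctan2(Rm[:,2]@xd,-Rm[2,2]); print("tilt",tau)
def lean(lam,tau=tau):
    tz=np.cos(lam)*(np.sin(tau)*xd-np.cos(tau)*np.array([0,0,1]))-np.sin(lam)*yd
    ty=np.cross(tz,yd);ty/=np.linalg.norm(ty);ty*=np.sign(ty@xd)
    return np.stack([np.cross(ty,tz),ty,tz],1)
q=np.array(s["q"])
if __name__=="__main__":
  for lam,b in((.1,.0),(.2,.01),(.3,.03),(.38,.06),(.41,.1),(.41,.15)):
    Rt=lean(lam); G=g-b*Rt[:,2]; q,e=ik(G,Rt,q); print(lam,b,q.round(2),e.round(4),move(G,Rt,s).tolist())
E
python3 plan1.py
```

```text
tilt 0.6490306777459929
0.1 0.0 [ 0.19 -0.8   2.34 -0.41  1.09  0.58] 0.0 [0.0166, 0.0, 0.0008, 0.0, -0.0994, 0.0001]
0.2 0.01 [ 0.31 -0.72  2.28 -0.56  1.17  0.75] 0.0 [0.0351, 0.0, -0.0065, 0.0, -0.1994, 0.0001]
0.3 0.03 [ 0.42 -0.62  2.21 -0.67  1.29  0.89] 0.0 [0.0581, 0.0, -0.0212, 0.0, -0.2994, 0.0001]
0.38 0.06 [ 0.53 -0.54  2.14 -0.73  1.42  0.99] 0.0 [0.0841, 0.0, -0.0439, 0.0, -0.3794, 0.0001]
0.41 0.1 [ 0.62 -0.51  2.07 -0.75  1.53  1.03] 0.0 [0.1063, 0.0, -0.0779, 0.0, -0.4094, 0.0001]
0.41 0.15 [ 0.71 -0.51  2.   -0.75  1.64  1.05] 0.0 [0.1262, 0.0, -0.1238, 0.0, -0.4094, 0.0001]
```

Request:
carry_out:
  targets:
    - {"hand": 28, "x": 0, "y": 0.001, "z": 0, "ax": 0, "ay": 0, "az": 0}
    - {"hand": 30, "x": 0, "y": 0.0025, "z": 0, "ax": 0, "ay": 0, "az": 0}
    - {"hand": 30, "x": 0, "y": 0.0025, "z": 0, "ax": 0, "ay": 0, "az": 0}
    - {"hand": 30, "x": 0.0166, "y": 0.0025, "z": 0.0, "ax": 0, "ay": -0.1, "az": 0}
    - {"hand": 30, "x": 0.0351, "y": 0.0025, "z": -0.0065, "ax": 0, "ay": -0.2, "az": 0}
    - {"hand": 30, "x": 0.0581, "y": 0.0025, "z": -0.0212, "ax": 0, "ay": -0.3, "az": 0}
    - {"hand": 30, "x": 0.0841, "y": 0.0025, "z": -0.0439, "ax": 0, "ay": -0.38, "az": 0}
    - {"hand": 30, "x": 0.1063, "y": 0.0025, "z": -0.0779, "ax": 0, "ay": -0.41, "az": 0}

```text
t: 10.75
tool_pos: [0.3606, 0.1569, 0.4478]
orientation: [1.995, 1.318, 0.09]
force: [0.4, 0.4, -0.1]
opening: 0.0278
gripper_force: 0.0
```

```bash
python3 st.py; python3 - <<'E'
from k3 import *
c=[]
for n in("scene","wrist","top"):
    im,d,P=cloud(n); np.savez(n+"4.npz",im=im,P=P)
    if n=="scene": c.append(cv2.resize(im[100:240,220:330],(394,502),interpolation=3))
    if n=="wrist": c.append(cv2.copyMakeBorder(cv2.resize(im,(400,300)),0,202,0,0,0))
    if n=="top": c[1][302:502,0:300]=cv2.resize(im[140:220,200:320],(300,200),interpolation=3)
cv2.imwrite("pics/c4.png",np.hstack(c))
E
```

```text
10.75 grip X,Y,Z -0.12115737118273 0.040233876489445694 0.14586830794788253 ang -0.6931195618920989 rad 0.1896224455476938 [ 0.38774678  0.41780023 -0.07131662] [ 0.20084974  0.35516517 -0.00892184] 0.027781681033540572 [ 0.61 -0.5   2.06 -0.75  1.54  1.03]
```

View pics/c4.png

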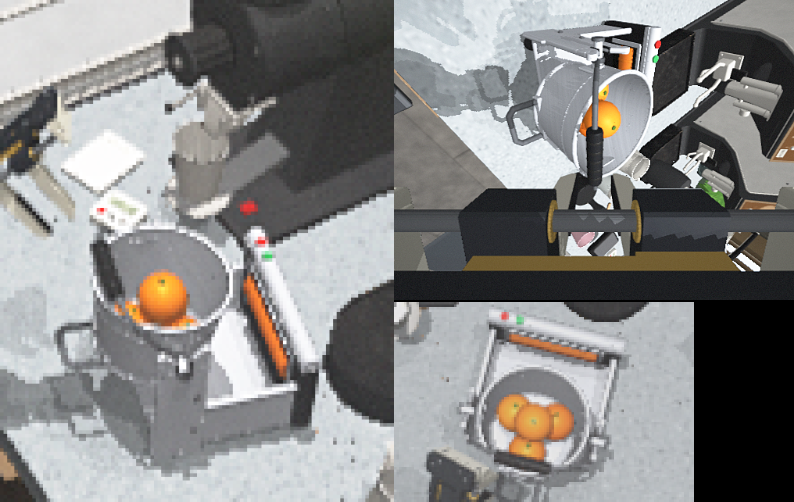

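The pail is seated with the studs in both notches and the bail laid back. The fruit is inside and the loop is clear at wrist (515–540, 110–140 in the composite). I'll measure the loop bar and the sleeve angle.

```bash
cat > meas.py <<'E'
from plan1 import *
for n in("wrist4","scene4","top4"):
    w=np.load(n+".npz");P=w["P"];im=w["im"].astype(int); d=P-A; X=d@xd;Y=d@yd;Z=d[...,2]
    m=(abs(Z+.063)<.035)&(X<-.085)&(X>-.145)&(abs(Y)<.045)
    f=lambda a:np.percentile(a,[2,50,98]).round(4)
    if m.sum()>3: print(n,"loop",m.sum(),f(X[m]),f(Y[m]),f(Z[m])); b=m&(X<-.105)&(abs(Y)<.02); print(b.sum(),"bar",X[b].mean(),Z[b].mean(),"side Y",Y[m].min(),Y[m].max())
    m=(im.max(2)<80)&(abs(Y)<.05)&(X<-.03)&(X>-.11)&(Z>.03)&(Z<.1)
    if m.sum()>3: print(n,"sleeve",m.sum(),X[m].mean(),Z[m].mean(),Y[m].mean())
E
python3 meas.py
python3 - <<'E'
from plan1 import *
s=read_state()
Rt=toolS(np.radians(45),-.6)
q=np.array(s["q"])
for b in(.12,.08,.04,0):
    G=loop(0)-(b+.010)*Rt[:,2]; q,e=ik(G,Rt,q); print(b,q.round(2),e.round(4),move(G,Rt,s).tolist())
E
```

```text
tilt 0.6507276188674369
wrist4 loop 776 [-0.1253 -0.1149 -0.0862] [-0.0313  0.0098  0.0349] [-0.0544 -0.0496 -0.047 ]
248 bar -0.12179719555810757 -0.048660705984179986 side Y -0.03354579228421102 0.035632212291174
wrist4 sleeve 1423 -0.06972246997388915 0.08210557040782872 0.008854706039184345
scene4 loop 52 [-0.1279 -0.1144 -0.0863] [-0.0373 -0.0079  0.0305] [-0.0608 -0.0517 -0.0443]
13 bar -0.12371903416978788 -0.04966190538037014 side Y -0.03816817109843227 0.03229136961325438
scene4 sleeve 70 -0.06882181244960332 0.08318070027027363 -0.007699014571389855
top4 loop 73 [-0.1252 -0.1152 -0.0869] [-0.0352 -0.003   0.0317] [-0.0587 -0.0492 -0.0404]
26 bar -0.12115573052757818 -0.04904877292625049 side Y -0.035625854422317554 0.032388631768186266
top4 sleeve 63 -0.06806675459462486 0.08408526763989102 0.003461920975768239
tilt 0.6507276188674369
0.12 [ 0.82 -0.5   2.29 -0.78  1.49  1.35] 0.0 [0.0306, -0.1339, 0.0431, -0.036, -0.0034, 0.016]
0.08 [ 0.73 -0.48  2.33 -0.8   1.39  1.34] 0.0 [0.0305, -0.1325, 0.0831, -0.036, -0.0034, 0.016]
0.04 [ 0.65 -0.45  2.36 -0.83  1.29  1.33] 0.0 [0.0303, -0.131, 0.123, -0.036, -0.0034, 0.016]
0 [ 0.57 -0.39  2.38 -0.86  1.18  1.34] 0.0 [0.0302, -0.1296, 0.163, -0.036, -0.0034, 0.016]
```

```bash
python3 - <<'E'
from plan1 import *
s=read_state()
Rt=toolS(np.radians(45),-.6)
q=np.array(s["q"])
for b in(.12,.08,.04,0):
    G=loop(.08)-(b+.010)*Rt[:,2]; q,e=ik(G,Rt,q); print(b,q.round(2),e.round(4),move(G,Rt,s).tolist())
E
```

```text
tilt 0.6507276188674369
0.12 [ 0.83 -0.52  2.28 -0.78  1.52  1.34] 0.0 [0.0265, -0.1319, 0.0336, -0.036, -0.0034, 0.016]
0.08 [ 0.75 -0.5   2.33 -0.8   1.42  1.33] 0.0 [0.0264, -0.1305, 0.0736, -0.036, -0.0034, 0.016]
0.04 [ 0.66 -0.47  2.36 -0.82  1.32  1.32] 0.0 [0.0262, -0.129, 0.1136, -0.036, -0.0034, 0.016]
0 [ 0.58 -0.42  2.39 -0.85  1.21  1.32] 0.0 [0.0261, -0.1276, 0.1536, -0.036, -0.0034, 0.016]
```

Request:
carry_out:
  targets:
    - {"hand": 33, "x": 0.006, "y": -0.032, "z": -0.005, "ax": -0.01, "ay": 0, "az": 0.004}
    - {"hand": 33, "x": 0.013, "y": -0.066, "z": 0.005, "ax": -0.02, "ay": -0.001, "az": 0.008}
    - {"hand": 33, "x": 0.02, "y": -0.1, "z": 0.018, "ax": -0.03, "ay": -0.002, "az": 0.012}
    - {"hand": 33, "x": 0.0265, "y": -0.132, "z": 0.0336, "ax": -0.036, "ay": -0.0034, "az": 0.016}
    - {"hand": 33, "x": 0.0264, "y": -0.131, "z": 0.06, "ax": -0.036, "ay": -0.0034, "az": 0.016}
    - {"hand": 33, "x": 0.0264, "y": -0.13, "z": 0.09, "ax": -0.036, "ay": -0.0034, "az": 0.016}
    - {"hand": 33, "x": 0.0264, "y": -0.13, "z": 0.09, "ax": -0.036, "ay": -0.0034, "az": 0.016}

```text
t: 11.78
tool_pos: [0.3118, 0.1547, 0.2929]
orientation: [1.977, 1.288, 0.115]
force: [-0.8, 0.1, 0.2]
opening: 0.0307
gripper_force: 0.0
```

```bash
python3 st.py; python3 - <<'E'
from plan1 import *
s=read_state(); Rt=toolS(np.radians(45),-.6)
for n in("wrist","scene","top"):
    im,d,P=cloud(n); np.savez(n+"4.npz",im=im,P=P)
cv2.imwrite("pics/w5.png",np.load("wrist4.npz")["im"])
for b in(.06,.03,0): print(move(loop(.08)-(b+.01)*Rt[:,2],Rt,s).tolist())
E
python3 meas.py
```

```text
11.775 grip X,Y,Z -0.16346928069431163 0.024814935021600173 -0.005286459734581028 ang -1.6031242233267555 rad 0.16355473819868685 [-0.82405215  0.08493941  0.20401337] [0.17531346 0.35227868 0.03238493] 0.030683118741223137 [ 0.7  -0.49  2.35 -0.8   1.38  1.32]
tilt 0.685093068328362
[0.002, 0.0023, -0.0004, -0.0045, 0.0073, -0.0001]
[0.0023, 0.0024, 0.0296, -0.0045, 0.0073, -0.0001]
[0.0025, 0.0025, 0.0596, -0.0045, 0.0073, -0.0001]
tilt 0.6879640306306312
wrist4 loop 1209 [-0.1258 -0.1161 -0.0866] [-0.0293  0.0144  0.0349] [-0.0562 -0.0503 -0.0475]
381 bar -0.12340926930667384 -0.049454036513564906 side Y -0.03153494751617218 0.035570583227102985
wrist4 sleeve 2491 -0.0714392230061496 0.07629254553677693 0.02357467510319229
scene4 loop 52 [-0.1271 -0.1139 -0.0859] [-0.0367 -0.0088  0.0345] [-0.0601 -0.0523 -0.0456]
15 bar -0.1238078528544617 -0.05182257053052157 side Y -0.038021281034186685 0.03604385912981996
scene4 sleeve 69 -0.06882902899005296 0.08259268412556783 -0.007573544681227954
top4 loop 73 [-0.1253 -0.1151 -0.0872] [-0.0352 -0.0032  0.0317] [-0.0586 -0.05   -0.0417]
26 bar -0.1211783959829721 -0.0484963239833877 side Y -0.03562568223138321 0.032063286657084654
top4 sleeve 53 -0.06840132118966075 0.08263173764891564 0.0022639487388696113
```

View pics/w5.png

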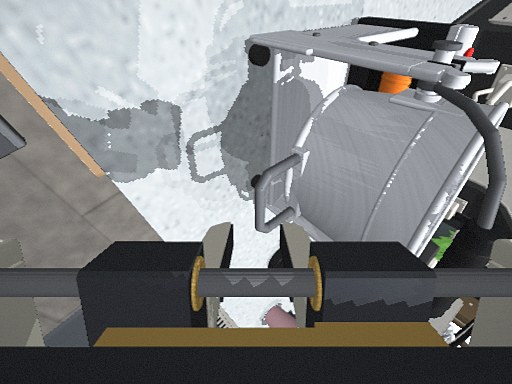

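The loop's crossbar is at (262,165–230), between the fingers at columns 230 and 283, and the path ahead is clear. I'll advance and close.

Request:
carry_out:
  targets:
    - {"hand": 33, "x": 0.002, "y": 0.0015, "z": 0.015, "ax": -0.004, "ay": 0.007, "az": 0}
    - {"hand": 33, "x": 0.002, "y": 0.0015, "z": 0.03, "ax": -0.004, "ay": 0.007, "az": 0}
    - {"hand": 33, "x": 0.002, "y": 0.0015, "z": 0.045, "ax": -0.004, "ay": 0.007, "az": 0}
    - {"hand": 33, "x": 0.002, "y": 0.0015, "z": 0.058, "ax": -0.004, "ay": 0.007, "az": 0}
    - {"hand": 33, "x": 0.002, "y": 0.0015, "z": 0.06, "ax": -0.004, "ay": 0.007, "az": 0}

```text
t: 12.55
tool_pos: [0.3416, 0.1255, 0.253]
orientation: [1.974, 1.292, 0.13]
force: [-0.9, -0.2, 0.6]
opening: 0.0308
gripper_force: 0.0
```

Request:
carry_out:
  targets:
    - {"hand": 0, "x": 0, "y": 0, "z": 0, "ax": 0, "ay": 0, "az": 0}
    - {"hand": 0, "x": 0, "y": 0, "z": 0, "ax": 0, "ay": 0, "az": 0}
    - {"hand": 0, "x": 0, "y": 0, "z": 0, "ax": 0, "ay": 0, "az": 0}
    - {"hand": 0, "x": 0, "y": 0, "z": 0, "ax": 0, "ay": 0, "az": 0}
  newtons: 12

```text
t: 13.05
tool_pos: [0.3416, 0.1258, 0.2533]
orientation: [1.974, 1.293, 0.132]
force: [0.0, 0.5, -0.4]
opening: 0.0079
gripper_force: 12.0
```

```bash
cat > plan2.py <<'E'
from plan1 import *
import sys
s=read_state(); Rm=R.from_rotvec(s["orientation"]).as_matrix()
b=np.array(s["tool_pos"])+.177*Rm[:,2]-A; x,z=b@xd,b[2]
print("bar X,Y,Z",x,b@yd,z,"rad",np.hypot(x,z),s["opening"],s["gripper_force"],s["force"])
ph0=np.arctan2(.115,.063)-np.arctan2(-x,-z) if z<0 else None
a0=np.arctan2(-.063,-.115); ph=(a0-np.arctan2(z,x))%(2*np.pi); ph=ph-2*np.pi if ph>3.2 else ph; print("phi",ph)
Rt=toolS(np.radians(45),-.6); q=np.array(s["q"])
for p_ in map(float,sys.argv[1:]):
    G=loop(p_)+(b@yd)*yd-.01*Rt[:,2]; q,e=ik(G,Rt,q); print(p_,e.round(3),move(G,Rt,s).tolist())
E
python3 plan2.py .08 .2 .35 .5 .65 .8 .95 1.1 1.25 1.4
```

```text
tilt 0.6931097037608679
bar X,Y,Z -0.11989424480552448 0.002459889625467626 -0.05172571353809988 rad 0.13057633544602407 0.007876742777605965 11.99974536895752 [ 0.03409415  0.49076523 -0.36126431]
phi 0.09387019494998494
0.08 0.0 [0.0014, -0.0005, 0.0015, 0.0029, -0.0041, -0.0008]
0.2 0.0 [-0.0045, 0.0046, -0.0122, 0.0029, -0.0041, -0.0008]
0.35 0.0 [-0.0115, 0.0134, -0.0283, 0.0029, -0.0041, -0.0008]
0.5 0.0 [-0.0178, 0.0248, -0.043, 0.0029, -0.0041, -0.0008]
0.65 0.0 [-0.0234, 0.0384, -0.056, 0.0029, -0.0041, -0.0008]
0.8 0.0 [-0.0281, 0.054, -0.067, 0.0029, -0.0041, -0.0008]
0.95 0.0 [-0.0319, 0.0712, -0.0757, 0.0029, -0.0041, -0.0008]
1.1 0.0 [-0.0346, 0.0897, -0.082, 0.0029, -0.0041, -0.0008]
1.25 0.0 [-0.0362, 0.1089, -0.0856, 0.0029, -0.0041, -0.0008]
1.4 0.0 [-0.0366, 0.1285, -0.0866, 0.0029, -0.0041, -0.0008]
```

Request:
carry_out:
  targets:
    - {"hand": 0, "x": -0.0045, "y": 0.0046, "z": -0.0122, "ax": 0, "ay": 0, "az": 0}
    - {"hand": 0, "x": -0.0092, "y": 0.0103, "z": -0.023, "ax": 0, "ay": 0, "az": 0}
    - {"hand": 0, "x": -0.0137, "y": 0.017, "z": -0.0333, "ax": 0, "ay": 0, "az": 0}
    - {"hand": 0, "x": -0.0178, "y": 0.0248, "z": -0.043, "ax": 0, "ay": 0, "az": 0}
    - {"hand": 0, "x": -0.0216, "y": 0.0337, "z": -0.0518, "ax": 0, "ay": 0, "az": 0}
    - {"hand": 0, "x": -0.0251, "y": 0.0434, "z": -0.06, "ax": 0, "ay": 0, "az": 0}

```text
t: 13.8
tool_pos: [0.3339, 0.1285, 0.3318]
orientation: [1.974, 1.293, 0.131]
force: [2.9, -1.8, -2.4]
opening: 0.0085
gripper_force: 12.0
```

```bash
python3 plan2.py .7 .8 .9 1.0 1.1 1.2 1.3 1.4 1.5
```

```text
tilt 0.6927365270434139
bar X,Y,Z -0.1280238176936243 0.0029757118887853524 0.02666651865003067 rad 0.13077156079883265 0.008506533473102389 11.999694406986237 [ 2.88214084 -1.82191377 -2.36868516]
phi 0.7065297823323018
0.7 0.0 [0.0008, -0.0004, 0.0002, 0.0025, -0.0039, -0.0008]
0.8 0.0 [-0.0023, 0.0102, -0.0068, 0.0025, -0.0039, -0.0008]
0.9 0.0 [-0.0049, 0.0215, -0.0129, 0.0025, -0.0039, -0.0008]
1.0 0.0 [-0.007, 0.0334, -0.0179, 0.0025, -0.0039, -0.0008]
1.1 0.0 [-0.0087, 0.0458, -0.0218, 0.0025, -0.0039, -0.0008]
1.2 0.0 [-0.0099, 0.0585, -0.0246, 0.0025, -0.0039, -0.0008]
1.3 0.0 [-0.0106, 0.0715, -0.0261, 0.0025, -0.0039, -0.0008]
1.4 0.0 [-0.0107, 0.0846, -0.0265, 0.0025, -0.0039, -0.0008]
1.5 0.0 [-0.0104, 0.0977, -0.0256, 0.0025, -0.0039, -0.0008]
```

Working well; I'll continue.

Request:
carry_out:
  targets:
    - {"hand": 0, "x": -0.0023, "y": 0.0102, "z": -0.0068, "ax": 0, "ay": 0, "az": 0}
    - {"hand": 0, "x": -0.0049, "y": 0.0215, "z": -0.0129, "ax": 0, "ay": 0, "az": 0}
    - {"hand": 0, "x": -0.007, "y": 0.0334, "z": -0.0179, "ax": 0, "ay": 0, "az": 0}
    - {"hand": 0, "x": -0.0087, "y": 0.0458, "z": -0.0218, "ax": 0, "ay": 0, "az": 0}
    - {"hand": 0, "x": -0.0099, "y": 0.0585, "z": -0.0246, "ax": 0, "ay": 0, "az": 0}
    - {"hand": 0, "x": -0.0106, "y": 0.0715, "z": -0.0261, "ax": 0, "ay": 0, "az": 0}
    - {"hand": 0, "x": -0.0107, "y": 0.0846, "z": -0.0265, "ax": 0, "ay": 0, "az": 0}
    - {"hand": 0, "x": -0.0104, "y": 0.0977, "z": -0.0256, "ax": 0, "ay": 0, "az": 0}

```text
t: 14.8
tool_pos: [0.3903, 0.114, 0.4151]
orientation: [1.974, 1.292, 0.131]
force: [-2.5, 1.0, -0.4]
opening: 0.0084
gripper_force: 12.0
```

```bash
python3 plan2.py 1.5 1.6 1.7 1.8 1.85 1.9 1.95 2.0
```

```text
tilt 0.692805252931023
bar X,Y,Z -0.06984789344078114 0.0035932762576453697 0.11007168053646527 rad 0.13036296665171587 0.008383501425925243 11.999054253101349 [-2.50570616  1.0324319  -0.37929075]
phi 1.5065193384064504
1.5 0.0 [0.0003, -0.0003, -0.0008, 0.0026, -0.0038, -0.0008]
1.6 0.0 [0.0012, 0.0126, 0.0013, 0.0026, -0.0038, -0.0008]
1.7 0.0 [0.0026, 0.0253, 0.0045, 0.0026, -0.0038, -0.0008]
1.8 0.0 [0.0045, 0.0375, 0.0088, 0.0026, -0.0038, -0.0008]
1.85 0.0 [0.0056, 0.0434, 0.0114, 0.0026, -0.0038, -0.0008]
1.9 0.0 [0.0068, 0.0491, 0.0143, 0.0026, -0.0038, -0.0008]
1.95 0.0 [0.0082, 0.0548, 0.0174, 0.0026, -0.0038, -0.0008]
2.0 0.0 [0.0096, 0.0602, 0.0208, 0.0026, -0.0038, -0.0008]
```

Request:
carry_out:
  targets:
    - {"hand": 0, "x": 0.0012, "y": 0.0126, "z": 0.0013, "ax": 0, "ay": 0, "az": 0}
    - {"hand": 0, "x": 0.0026, "y": 0.0253, "z": 0.0045, "ax": 0, "ay": 0, "az": 0}
    - {"hand": 0, "x": 0.0045, "y": 0.0375, "z": 0.0088, "ax": 0, "ay": 0, "az": 0}
    - {"hand": 0, "x": 0.0056, "y": 0.0434, "z": 0.0114, "ax": 0, "ay": 0, "az": 0}
    - {"hand": 0, "x": 0.0068, "y": 0.0491, "z": 0.0143, "ax": 0, "ay": 0, "az": 0}
    - {"hand": 0, "x": 0.0082, "y": 0.0548, "z": 0.0174, "ax": 0, "ay": 0, "az": 0}
    - {"hand": 0, "x": 0.0096, "y": 0.0602, "z": 0.0208, "ax": 0, "ay": 0, "az": 0}
    - {"hand": 0, "x": 0.0096, "y": 0.0602, "z": 0.0208, "ax": 0, "ay": 0, "az": 0}

```text
t: 15.8
tool_pos: [0.449, 0.0989, 0.4355]
orientation: [1.974, 1.292, 0.131]
force: [-2.1, 1.5, 2.3]
opening: 0.0083
gripper_force: 12.0
```

Request:
carry_out:
  targets:
    - {"hand": 0, "x": 0, "y": 0, "z": 0, "ax": 0, "ay": 0, "az": 0}
    - {"hand": 0, "x": 0, "y": 0, "z": 0, "ax": 0, "ay": 0, "az": 0}
    - {"hand": 0, "x": 0, "y": 0, "z": 0, "ax": 0, "ay": 0, "az": 0}
    - {"hand": 0, "x": 0, "y": 0, "z": 0, "ax": 0, "ay": 0, "az": 0}
    - {"hand": 0, "x": 0, "y": 0, "z": 0, "ax": 0, "ay": 0, "az": 0}
    - {"hand": 0, "x": 0, "y": 0, "z": 0, "ax": 0, "ay": 0, "az": 0}

```text
t: 16.55
tool_pos: [0.4486, 0.0989, 0.4354]
orientation: [1.974, 1.293, 0.131]
force: [-1.6, 1.9, 2.2]
opening: 0.0083
gripper_force: 12.0
```

```bash
python3 plan2.py 2.0 2.05 1.9 1.8 1.7; cat > fruit.py <<'E'
from plan1 import *
for n in("scene","top"):
    im,d,P=cloud(n); np.savez(n+"6.npz",im=im,P=P); h=cv2.cvtColor(im,cv2.COLOR_BGR2HSV)
    m=((h[...,0]>4)&(h[...,0]<22)&(h[...,1]>170)&(h[...,2]>110)).astype(np.uint8)
    k,l,st,c=cv2.connectedComponentsWithStats(m)
    for i in range(1,k):
        if st[i,4]>15:
            q=P[l==i]-A; print(n,st[i,4],"X",np.median(q@xd).round(3),"Y",np.median(q@yd).round(3),"Ymin/max",(q@yd).min().round(3),(q@yd).max().round(3),"Z",np.median(q[:,2]).round(3))
E
python3 fruit.py; python3 - <<'E'
from h import *
a=cv2.resize(np.load("scene6.npz")["im"][90:235,220:330],(400,527),interpolation=3); b=cv2.resize(np.load("top6.npz")["im"][130:230,200:310],(396,360),interpolation=3)
cv2.imwrite("pics/c6.png",np.hstack([a,cv2.copyMakeBorder(b,0,167,0,0,0)]))
E
```

```text
tilt 0.6928577987926144
bar X,Y,Z -0.009579587764601783 0.0042550021687574905 0.1303270313346364 rad 0.13067862716695108 0.00828978966833522 11.99965238571167 [-1.63502232  1.94672415  2.18121159]
phi 1.998596697576411
2.0 0.0 [0.0006, 0.0009, -0.0002, 0.0026, -0.0039, -0.0007]
2.05 0.0 [0.0021, 0.0061, 0.0034, 0.0026, -0.0039, -0.0007]
1.9 0.0 [-0.0022, -0.0102, -0.0067, 0.0026, -0.0039, -0.0007]
1.8 0.0 [-0.0046, -0.0218, -0.0122, 0.0026, -0.0039, -0.0007]
1.7 0.0 [-0.0064, -0.0341, -0.0166, 0.0026, -0.0039, -0.0007]
tilt 0.6928577987926144
scene 16 X 0.117 Y 0.044 Ymin/max -0.056 0.081 Z -0.109
scene 236 X 0.121 Y -0.024 Ymin/max -1.127 0.058 Z -0.106
top 18 X 0.102 Y 0.061 Ymin/max 0.045 0.077 Z -0.113
top 48 X 0.124 Y -0.076 Ymin/max -0.092 -0.047 Z -0.107
```

View pics/c6.png

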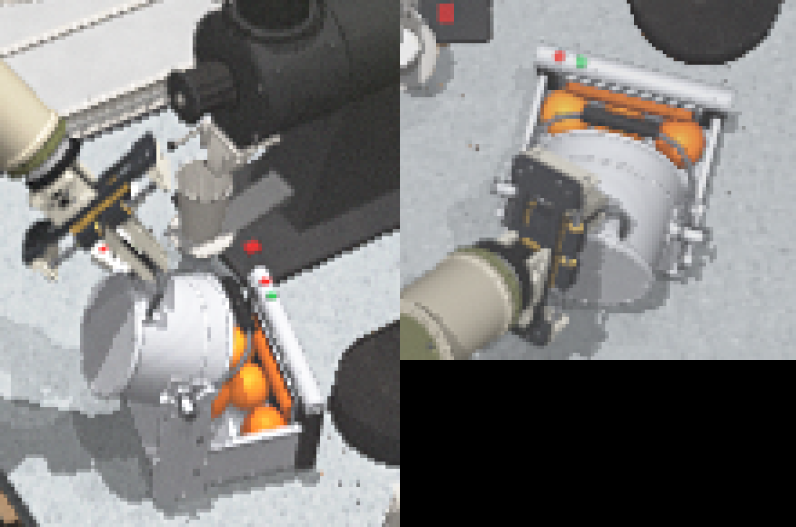

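All four clementines appear to be out: in the scene half at about (265,420), (245,385), (215,400) and (238,342), with the bay side seen at top (560,105) and (685,140). I'll nudge a little further, then swing the pail back.

Request:
carry_out:
  targets:
    - {"hand": 0, "x": 0.0015, "y": 0.0052, "z": 0.0036, "ax": 0, "ay": 0, "az": 0}
    - {"hand": 0, "x": 0.0015, "y": 0.0052, "z": 0.0036, "ax": 0, "ay": 0, "az": 0}
    - {"hand": 0, "x": 0.0015, "y": 0.0052, "z": 0.0036, "ax": 0, "ay": 0, "az": 0}
    - {"hand": 0, "x": 0.0015, "y": 0.0052, "z": 0.0036, "ax": 0, "ay": 0, "az": 0}
    - {"hand": 0, "x": 0, "y": 0, "z": 0, "ax": 0, "ay": 0, "az": 0}
    - {"hand": 0, "x": -0.0026, "y": -0.011, "z": -0.0065, "ax": 0, "ay": 0, "az": 0}
    - {"hand": 0, "x": -0.005, "y": -0.0227, "z": -0.012, "ax": 0, "ay": 0, "az": 0}
    - {"hand": 0, "x": -0.007, "y": -0.035, "z": -0.0164, "ax": 0, "ay": 0, "az": 0}

```text
t: 17.65
tool_pos: [0.4105, 0.1091, 0.4261]
orientation: [1.974, 1.293, 0.13]
force: [0.1, 2.3, -1.2]
opening: 0.0087
gripper_force: 12.0
```

```bash
python3 plan2.py 1.7 1.6 1.5 1.4 1.3 1.2 1.1 1.0 .9; python3 fruit.py
```

```text
tilt 0.6923286827120257
bar X,Y,Z -0.04910786125892474 0.004163602571040831 0.12095340823248019 rad 0.13054236477281544 0.008713680778096075 12.001609951257706 [ 0.07882695  2.3410462  -1.22480123]
phi 1.6862953904523712
1.7 0.0 [0.0006, 0.0023, -0.0, 0.0021, -0.0037, -0.0002]
1.6 0.0 [-0.0007, -0.0104, -0.0032, 0.0021, -0.0037, -0.0002]
1.5 0.0 [-0.0016, -0.0233, -0.0053, 0.0021, -0.0037, -0.0002]
1.4 0.0 [-0.002, -0.0364, -0.0061, 0.0021, -0.0037, -0.0002]
1.3 0.0 [-0.0018, -0.0495, -0.0057, 0.0021, -0.0037, -0.0002]
1.2 0.0 [-0.0011, -0.0625, -0.0042, 0.0021, -0.0037, -0.0002]
1.1 0.0 [0.0001, -0.0752, -0.0014, 0.0021, -0.0037, -0.0002]
1.0 0.0 [0.0018, -0.0876, 0.0024, 0.0021, -0.0037, -0.0002]
0.9 0.0 [0.0039, -0.0995, 0.0075, 0.0021, -0.0037, -0.0002]
tilt 0.6923286827120257
scene 295 X 0.122 Y -0.017 Ymin/max -1.127 0.073 Z -0.108
top 52 X 0.121 Y -0.067 Ymin/max -0.092 -0.044 Z -0.108
```

Request:
carry_out:
  targets:
    - {"hand": 0, "x": -0.001, "y": -0.0127, "z": -0.0032, "ax": 0, "ay": 0, "az": 0}
    - {"hand": 0, "x": -0.002, "y": -0.0256, "z": -0.0053, "ax": 0, "ay": 0, "az": 0}
    - {"hand": 0, "x": -0.0035, "y": -0.0387, "z": -0.0061, "ax": 0, "ay": 0, "az": 0}
    - {"hand": 0, "x": -0.0035, "y": -0.0518, "z": -0.0057, "ax": 0, "ay": 0, "az": 0}
    - {"hand": 0, "x": -0.003, "y": -0.0648, "z": -0.0042, "ax": 0, "ay": 0, "az": 0}
    - {"hand": 0, "x": -0.0017, "y": -0.0775, "z": -0.0014, "ax": 0, "ay": 0, "az": 0}
    - {"hand": 0, "x": 0, "y": -0.0899, "z": 0.0024, "ax": 0, "ay": 0, "az": 0}
    - {"hand": 0, "x": 0.002, "y": -0.1018, "z": 0.0075, "ax": 0, "ay": 0, "az": 0}

```text
t: 18.75
tool_pos: [0.34, 0.1269, 0.355]
orientation: [1.974, 1.293, 0.131]
force: [1.0, 0.6, -1.8]
opening: 0.0086
gripper_force: 12.0
```

```bash
python3 fruit.py; python3 plan2.py .9 .8 .7 .6 .5 .4 .3 .2 .1 .05
```

```text
tilt 0.6928553656656539
scene 301 X 0.122 Y -0.018 Ymin/max -0.083 0.084 Z -0.106
top 17 X 0.107 Y 0.021 Ymin/max 0.007 0.027 Z -0.113
top 17 X 0.109 Y -0.015 Ymin/max -0.02 -0.002 Z -0.109
top 79 X 0.113 Y -0.062 Ymin/max -0.092 -0.041 Z -0.109
tilt 0.6915792159754238
bar X,Y,Z -0.12215870778747681 0.0028148963266159534 0.048848525748209526 rad 0.13156340051883592 0.008625399274509178 12.000183910131454 [-0.55562924  0.5315214  -0.5460227 ]
phi 0.8815734669661826
0.9 0.0 [0.0003, 0.0026, -0.0007, 0.0015, -0.0032, 0.0012]
0.8 0.0 [0.0029, -0.0087, 0.0054, 0.0015, -0.0032, 0.0012]
0.7 0.0 [0.006, -0.0193, 0.0125, 0.0015, -0.0032, 0.0012]
0.6 0.0 [0.0095, -0.029, 0.0205, 0.0015, -0.0032, 0.0012]
0.5 0.0 [0.0133, -0.0379, 0.0294, 0.0015, -0.0032, 0.0012]
0.4 0.0 [0.0175, -0.0457, 0.0391, 0.0015, -0.0032, 0.0012]
0.3 0.0 [0.022, -0.0524, 0.0494, 0.0015, -0.0032, 0.0012]
0.2 0.0 [0.0267, -0.058, 0.0603, 0.0015, -0.0032, 0.0012]
0.1 0.0 [0.0316, -0.0624, 0.0716, 0.0015, -0.0032, 0.0012]
0.05 0.0 [0.0341, -0.0641, 0.0774, 0.0015, -0.0032, 0.0012]
```

Request:
carry_out:
  targets:
    - {"hand": 0, "x": 0.0029, "y": -0.0095, "z": 0.0054, "ax": 0, "ay": 0, "az": 0}
    - {"hand": 0, "x": 0.006, "y": -0.02, "z": 0.0125, "ax": 0, "ay": 0, "az": 0}
    - {"hand": 0, "x": 0.0095, "y": -0.03, "z": 0.0205, "ax": 0, "ay": 0, "az": 0}
    - {"hand": 0, "x": 0.0133, "y": -0.039, "z": 0.0294, "ax": 0, "ay": 0, "az": 0}
    - {"hand": 0, "x": 0.0175, "y": -0.0467, "z": 0.0391, "ax": 0, "ay": 0, "az": 0}
    - {"hand": 0, "x": 0.022, "y": -0.0534, "z": 0.0494, "ax": 0, "ay": 0, "az": 0}
    - {"hand": 0, "x": 0.0267, "y": -0.059, "z": 0.0603, "ax": 0, "ay": 0, "az": 0}
    - {"hand": 0, "x": 0.03, "y": -0.062, "z": 0.068, "ax": 0, "ay": 0, "az": 0}

```text
t: 19.85
tool_pos: [0.3404, 0.1273, 0.258]
orientation: [1.974, 1.293, 0.13]
force: [-2.6, 0.6, -0.5]
opening: 0.0083
gripper_force: 12.0
```

```bash
python3 plan2.py .1; python3 fruit.py; cp wl.npz /dev/null; python3 - <<'E'
from h import *
im,d,P=cloud("wrist"); np.savez("wrist4.npz",im=im,P=P)
for n in("scene","top"):
    a=np.load(n+"6.npz"); np.savez(n+"4.npz",im=a["im"],P=a["P"])
E
python3 meas.py
```

```text
tilt 0.6923155101770392
bar X,Y,Z -0.12151511707224451 0.003488233673854602 -0.047078054420983256 rad 0.13031602696961855 0.008305741601845296 12.002808451652527 [-2.63817923  0.56433209 -0.54226489]
phi 0.131553138535784
0.1 0.0 [0.002, -0.0016, 0.0034, 0.0021, -0.0033, -0.0001]
tilt 0.6923155101770392
scene 324 X 0.12 Y -0.016 Ymin/max -1.127 0.073 Z -0.107
top 47 X 0.119 Y -0.06 Ymin/max -0.092 -0.042 Z -0.109
tilt 0.6921460850349052
wrist4 loop 2552 [-0.1424 -0.123  -0.0882] [-0.0109  0.019   0.0348] [-0.0587 -0.0427 -0.0292]
1373 bar -0.12528880102966794 -0.04277001547437787 side Y -0.01966156702991937 0.035478429420004724
wrist4 sleeve 20 -0.10864229227936886 0.06009441918821803 0.03048413384734223
scene4 loop 83 [-0.1438 -0.1211 -0.0855] [-0.0379 -0.0061  0.0269] [-0.0577 -0.0427 -0.0304]
45 bar -0.12940643637405613 -0.041245384597988585 side Y -0.04187893898186607 0.031759541425214206
scene4 sleeve 73 -0.06252949485042719 0.08653421620165615 -0.007960573340565099
top4 loop 60 [-0.1403 -0.116  -0.086 ] [-0.0354 -0.015   0.0286] [-0.0526 -0.042  -0.0331]
28 bar -0.12636241623971775 -0.04059105235491496 side Y -0.03562514678834075 0.030079303168272804
top4 sleeve 42 -0.06368976299131536 0.08620353885165781 0.0015878748091006836
```

Request:
carry_out:
  targets:
    - {"hand": 0, "x": 0.002, "y": -0.0015, "z": 0.003, "ax": 0, "ay": 0, "az": 0}
    - {"hand": 0, "x": 0.002, "y": -0.0015, "z": 0.003, "ax": 0, "ay": 0, "az": 0}
    - {"hand": 33, "x": 0.002, "y": -0.0015, "z": 0.003, "ax": 0, "ay": 0, "az": 0}
    - {"hand": 33, "x": 0.002, "y": -0.0015, "z": 0.003, "ax": 0, "ay": 0, "az": 0}
    - {"hand": 33, "x": 0.002, "y": -0.0015, "z": 0.003, "ax": 0, "ay": 0, "az": 0}
    - {"hand": 33, "x": 0.002, "y": -0.0015, "z": 0.003, "ax": 0, "ay": 0, "az": 0}
    - {"hand": 33, "x": 0.002, "y": -0.0015, "z": -0.005, "ax": 0, "ay": 0, "az": 0}
    - {"hand": 33, "x": 0.002, "y": -0.0015, "z": -0.02, "ax": 0, "ay": 0, "az": 0}

```text
t: 21.0
tool_pos: [0.3305, 0.1402, 0.2717]
orientation: [1.974, 1.292, 0.13]
force: [-0.8, -0.1, 0.2]
opening: 0.0305
gripper_force: 0.0
```

Request:
carry_out:
  targets:
    - {"hand": 33, "x": 0, "y": 0, "z": -0.02, "ax": 0, "ay": 0, "az": 0}
    - {"hand": 33, "x": 0, "y": 0, "z": -0.045, "ax": 0, "ay": 0, "az": 0}
    - {"hand": 33, "x": 0, "y": 0, "z": -0.07, "ax": 0, "ay": 0, "az": 0}
    - {"hand": 33, "x": 0, "y": 0, "z": -0.1, "ax": 0, "ay": 0, "az": 0}
    - {"hand": 33, "x": 0, "y": 0, "z": -0.13, "ax": 0, "ay": 0, "az": 0}
    - {"hand": 33, "x": 0, "y": 0, "z": -0.15, "ax": 0, "ay": 0, "az": 0}
    - {"hand": 33, "x": 0, "y": 0, "z": -0.15, "ax": 0, "ay": 0, "az": 0}
    - {"hand": 33, "x": 0, "y": 0, "z": -0.15, "ax": 0, "ay": 0, "az": 0}

```text
t: 22.0
tool_pos: [0.2613, 0.2201, 0.3771]
orientation: [1.973, 1.293, 0.131]
force: [-0.6, 0.4, 0.0]
opening: 0.0307
gripper_force: 0.0
```

```bash
python3 st.py; python3 fruit.py; python3 - <<'E'
from h import *
im,d,P=cloud("wrist"); np.savez("wrist4.npz",im=im,P=P)
for n in("scene","top"):
    a=np.load(n+"6.npz"); np.savez(n+"4.npz",im=a["im"],P=a["P"])
a=cv2.resize(np.load("scene6.npz")["im"][90:235,220:330],(400,527),interpolation=3); b=cv2.resize(np.load("top6.npz")["im"][130:230,200:310],(396,360),interpolation=3)
cv2.imwrite("pics/c7.png",np.hstack([a,cv2.copyMakeBorder(b,0,167,0,0,0)]))
E
python3 meas.py
```

```text
22.0 grip X,Y,Z -0.22780096789474652 0.0765332740501218 0.07906706951704756 ang -1.236717727014761 rad 0.24113249979170573 [-0.60630447  0.37945256  0.04301063] [0.15496211 0.29562306 0.00237259] 0.03067702802615335 [ 0.94 -0.51  2.2  -0.76  1.64  1.37]
tilt 0.6927671564279418
scene 322 X 0.122 Y -0.014 Ymin/max -0.087 0.082 Z -0.107
tilt 0.6923727208169069
wrist4 loop 491 [-0.1191 -0.1118 -0.0862] [-0.0298  0.0104  0.0353] [-0.0656 -0.0604 -0.0585]
178 bar -0.1167704111886891 -0.06102085225181978 side Y -0.032136398631071685 0.03617641350129959
wrist4 sleeve 1129 -0.07805385164492006 0.07224875633878865 0.013795843325883846
scene4 loop 46 [-0.1212 -0.1092 -0.0868] [-0.0411 -0.0101  0.0305] [-0.0697 -0.0614 -0.0551]
13 bar -0.1175213572731738 -0.06108736440391275 side Y -0.04183649946204664 0.03235924178499308
scene4 sleeve 67 -0.07464256669962371 0.0766586727465678 -0.008497629430554326
top4 loop 59 [-0.118  -0.1104 -0.0877] [-0.0344  0.      0.0322] [-0.0678 -0.0601 -0.0515]
21 bar -0.11460985590811298 -0.05961359740326956 side Y -0.034709744941962266 0.03348953195701876
top4 sleeve 39 -0.0753069144550044 0.07619724414583443 -0.0019808962772331685
```

View pics/c7.png

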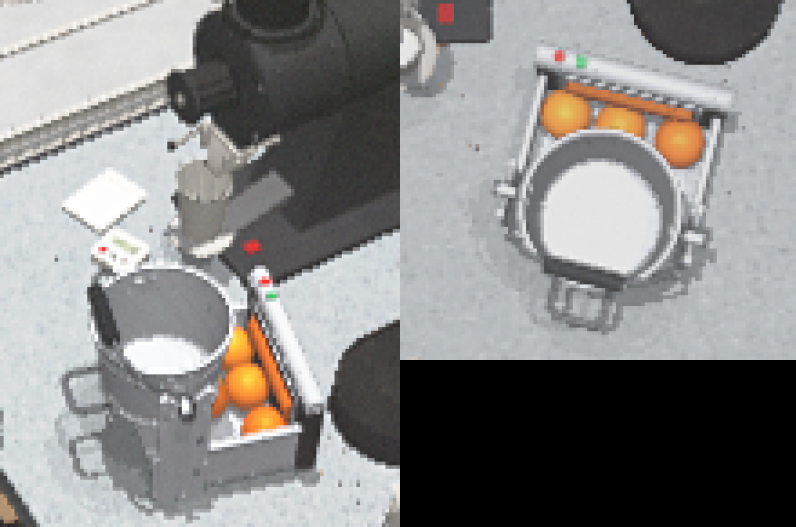

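The pail is empty and hangs upright with its loop near and its bail laid back. All four clementines are in the bay: three along the press head and the fourth just behind them at scene (218,398). I'll let it settle a second and hand in.

Request:
carry_out:
  targets:
    - {"hand": 33, "x": 0, "y": 0, "z": 0, "ax": 0, "ay": 0, "az": 0}
    - {"hand": 33, "x": 0, "y": 0, "z": 0, "ax": 0, "ay": 0, "az": 0}
    - {"hand": 33, "x": 0, "y": 0, "z": 0, "ax": 0, "ay": 0, "az": 0}
    - {"hand": 33, "x": 0, "y": 0, "z": 0, "ax": 0, "ay": 0, "az": 0}
    - {"hand": 33, "x": 0, "y": 0, "z": 0, "ax": 0, "ay": 0, "az": 0}
    - {"hand": 33, "x": 0, "y": 0, "z": 0, "ax": 0, "ay": 0, "az": 0}
    - {"hand": 33, "x": 0, "y": 0, "z": 0, "ax": 0, "ay": 0, "az": 0}
    - {"hand": 33, "x": 0, "y": 0, "z": 0, "ax": 0, "ay": 0, "az": 0}

```text
t: 23.15
tool_pos: [0.2614, 0.2203, 0.3776]
orientation: [1.974, 1.292, 0.131]
force: [-0.3, 0.1, -0.8]
opening: 0.0304
gripper_force: 0.0
```

```bash
python3 -c "
from plant import robot
print(robot.close_job())"
```

```text
the job is handed in; nothing more can be done
None
```

Job handed in at about 23 s: the last pictures show all four clementines in the hopper and the empty pail hanging upright in the yoke, let go with its bail laid back; the hand-in returned no verdict.

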